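# Press the back onto a pocket watch at the case press

## Task

The silver pocket watch in the blue repair tray has its back only started on the rim: set it, still face down, in the round nest on the case press's shuttle, push the shuttle fully home under the plunger and press the red plunger head down to its stop so that the press closes the back fully. Let the plunger spring up, draw the shuttle with the watch right out to the loading end and leave it there, then lay the closed watch flat, back up, on the free felt of the green tray. Do not close the back by hand, drop the watch or disturb the other things on the bench.

Things in the scene. Friction and masses are not known exactly. Their poses are not given: they have to be found in the camera images.
- press: Fixed dark green case press, z up, its +y from column to loading end. Origin on the bench below the plunger axis. Base 116 mm (x), y -130 to 200, 14 thick; steel rails along y at x +-47, tops at z 27. C frame open to +y: column y -123 to -77, 56 wide; overarm and boss 46 across over the origin, z 112 to 180, nothing of the frame higher. Place and yaw vary.
- plunger_head (a point): Top centre of the plunger's red mushroom head (54 mm across, slightly domed); z axis up, moves with the plunger. 235 mm above the bench when up, 213 mm at the stop.
- plunger (a joint): Travel of the spring plunger in m: 0 up, 0.022 down on its stop; straight down. About 4 N to start, 9 N at the stop, plus 6 N while it pushes a back on over its last 5 mm. Springs up by itself when let go. Its white pad (48 mm across) is 72 mm above the bench when up and at the stop bears firmly on the closed back of a watch in the nest.
- shuttle (a joint): Place of the sliding shuttle in m: 0 drawn fully out to the loading end, 0.120 fully home against its stop, with the nest centred under the plunger; it slides along the press's y (home is -y) with about 2 N of friction and stays where left.
- nest (a point): Centre of the floor of the round white nylon nest on the shuttle, 30 mm above the bench, axes as the press. The recess is 69 mm across with a lip 4 mm high and 82 mm across outside; the watch's crown and bow pass over the lip, so its bow may point anywhere.
- shuttle_handle (a point): Top centre of the shuttle's upright handle, 115 mm from the nest centre towards the loading end (+y of the press). Steel post 14 mm thick on the shuttle plate (plate top 23.5 mm above the bench, 78 mm wide), with a black knob 19 mm thick from 50 mm to its top at 64 mm above the bench. Push or hook it along the press's y.
- watch: The watch to close: silver pocket watch lying face down, 62 mm across, about 0.18 kg. Origin at the centre of its underside, z up through the back. Case band 16 mm high, sides straight from 4 to 15 mm above the origin; crown and bow stick out to 59 mm from the origin along its own +y, 6.5 mm or more above its underside. Grip the band across its own x.
- watch_back (a joint): How far the back is pressed on, in m: 0 started only (standing 5 mm proud, a gilt rim shows below it), 0.005 fully home. Stiff: needs about 6 N straight down and stays where left.
- back_top (a point): Top centre of the watch's round back (52 mm across): 26 mm above the watch's underside when proud, 21 mm when home.
- repair_tray: Fixed low wooden tray with blue felt, 220 mm (its x) by 160 mm (its y). Origin at the centre of its underside on the bench, z up; felt 6 mm above the bench, rim 6 mm wide and 13.5 mm high. Starts on the left or the right of the press.
- finished_tray: The same tray with green felt, on the other side: 220 mm (x) by 160 mm (y), origin at the centre of its underside, felt 6 mm up, rim 13.5 mm. The done watch lies in its +x half; the -x half is free.
- done_watch: A closed watch of the same size already in the green tray, back up; origin and axes as the watch. Leave it.
- loupe: Black eye loupe, 36 mm across, 26 mm high, in the blue tray; origin under its centre. Leave it.
- mallet: Rawhide mallet lying on the bench, 260 mm long, head 52 mm thick; handle along its x. Leave it.
- mandrel: Steel ring mandrel lying on the bench, 270 mm long, 25 mm thick, along its x. Leave it.
- pliers: Blue-handled pliers lying flat, 150 mm long along its x, 14 mm high. Leave them.
- jar: Closed amber jar, 56 mm across, 75 mm high; origin under its centre. Leave it.
- spare_die: Spare white nylon die, a disc 68 mm across, 16 mm high, on the bench; origin under its centre. Leave it.
Mind the look-alikes: they are no part of the job. What is shaped like the watch but black or turquoise is not meant.

How it is judged:
By the outcome, as a careful person would: the job done as asked, in the order asked, and still so for the second after the job is handed in, with the robot touching nothing.
It also fails if it takes over 72 s, if anything falls off the work surface, if the arm or the gripper's body presses on something with over 40 N, if the wrist force passes 120 N, or if a joint passes its speed limit or range.

## Robot

A 7-joint arm with a two-finger parallel gripper is mounted at the origin on the work surface. World frame = base frame: x ahead of the robot, y to its left, z up, the work surface at z = 0. Lengths are in m, angles in rad, forces in N, time in s.
With the tool pointing down it reaches from about 0.35 to 0.775 m from the base axis. Payload 3.1 kg.
Tool frame: the origin (TCP) lies at the very end of the fingers, on their centre line; the grasp point (between the pads) lies 19 mm behind it; z points along the fingers, y is the line along which they close (so a half turn about z gives the same grasp; the last joint's range is limited). The gripper opens to 85 mm and grips with 20 to 120 N. Pads are 22 mm wide; open, the fingers measure 114 mm over their backs; the gripper's body (76 mm by 85 mm) begins 54 mm behind the grasp point. The pads swing forward as they close: fully open they stand 13 mm farther back than shut.
Start: joints at [-1.361, 0.311, 0.014, 1.512, -0.004, 1.319, -0.027], TCP at [0.137, 0.533, 0.203] pointing down, gripper open.
Joint ranges: [-2.7, 2.7], [-0.3, 1.91], [-1.27, 1.3], [0.12, 2.57], [-1.44, 4.58], [0.2, 2.03], [-3.05, 3.05]. Speed limits (rad/s): [2.79, 2.79, 3.14, 3.14, 3.14, 3.14, 3.14].

## Interface

Orientations are given as a unit quaternion [w, x, y, z].
In Python, from bench import manip gives the robot as it stands.
- The arm moves only by the tool send_rows, never from a script. Its argument "series" is a list of rows, each an object of numbers: "x", "y", "z": the shift along the tool's x, y, z in m; "rx", "ry", "rz": the turn, a rotation vector about the tool's x, y, z in degrees; "jaw": the finger opening in m, from 0 to 0.0854. In form: [{"x": .., "y": .., "z": .., "rx": .., "ry": .., "rz": .., "jaw": ..}, ...]. A call has 1 to 20 rows; each row is the pose to reach, as a shift and turn from the pose commanded when the call began, along the tool's axes at that moment; what a row does not reach only later rows make up. A row lasts 1/12 s, in which the tool goes at most 41.7 mm and 7.16 degrees, less where a joint would pass 70% of its speed; a pose out of reach is approached as far as the arm can. A call with a gripper value outside its range is refused whole. The fingers move at their own pace and stop on an object; "squeeze" is the grip in N (left out, the last holds). Time passes only in rows, so rows that repeat a pose let the fingers close. It gives the time, the measured TCP pose, the force, the opening and the grip force at its end, in the units of the state.
- manip.observe(): the state, without advancing time (a new reading comes with each control period).
- manip.grab_frame(name): name is "scene" or "side" or "wrist"; returns a dict with "color" (420x560x3 uint8, blue, green, red), "intrinsics" (3x3 intrinsics, pixels), "D" ([k1, k2, p1, p2, k3] as OpenCV has them; the pictures are not rectified), "origin" and "rotation" of the camera in the world. Camera axes: x right, y up, looking along -z (the intrinsics and any distortion apply to the point x, -y, -z); pixel columns grow to the right and rows downward; lengths in m; the calibration is good to about 2 mm. A picture is of the moment at which its call begins. There is no depth.
- manip.job_done(): hands the job in; it is judged then, once.
Trained networks look in a picture, given as the dict that the camera call returned (one of the last four; its "shot" number tells which), for a name from the list of things; names that differ only in an ending like _2 or _b are one class to them, and where a whole thing is asked for, a point or a joint stands for the part that bears it (a point fixed in the world has none). Each returns a list of dicts, best first, with "p" (0 to 1); they miss things now and then, are a little off and sometimes report something else, mostly with a low value. They report only what shows in the picture. A call takes as long as a camera call. They do not tell look-alikes from the thing itself.
- manip.search_frame(query, picture): "xy" ([column, row] in pixels, amid what is visible of it).
- manip.silhouettes(query, picture): "region" (420x560 bool, what is visible of it) and "xy" ([column, row] in pixels, amid what is visible of it).
- manip.landmark_of(query, picture): "xy" ([column, row] in pixels: a listed point, or the origin of a listed thing).
The state is a dict: "time_s": time; "joint_positions": joint angles; "dq": joint speeds; "joint_efforts": joint torques, N m; "ee_pos": TCP position; "orientation": TCP orientation; "force": force on the tool from outside, world axes, zero at the start; "torque": the same for the moment, N m; "finger_gap": finger opening in m; "gripper_force": force on a finger pad.
Only numpy, scipy, OpenCV 4.12 (cv2) and the standard library are available. Lean on these libraries where they do the work, as an engineer would, in place of code of your own. Each camera call takes 0.05 s, during which the arm holds its last target. There are 200 camera calls.

## Working session

There is one attempt and no reset: what is moved stays moved. The work goes in short steps, Python scripts to look and compute and a tool call to move; the robot and the scene stay as the last step left them, time stands still between calls to the robot, and variables do not carry over. Pictures are saved under pics/ and viewed, at most 10 in all, crops included, and the job is handed in when it is done.

Besides the shell and the picture viewer there is one more tool, called after "Call:" by a JSON object that holds its "fn" and its "kwargs". send_rows: Moves the arm, as the interface text tells. Its arguments: {"type":"object","properties":{"series":{"type":"array"},"squeeze":{"type":"number"}},"required":["series"]}

```bash
mkdir -p pics
cat > h.py <<'E'
import numpy as np, cv2
from bench import manip
from scipy.spatial.transform import Rotation as R
def ray(pic,uv):
    K=np.array(pic["intrinsics"]);D=np.array(pic["D"])
    p=cv2.undistortPoints(np.array([[uv]],float),K,D)[0,0]
    d=np.array(pic["rotation"]).reshape(3,3)@np.array([p[0],-p[1],-1]); return np.array(pic["origin"]),d
def atz(pic,uv,z):
    o,d=ray(pic,uv); return o+d*(z-o[2])/d[2]
def proj(pic,P):
    c=np.array(pic["rotation"]).reshape(3,3).T@(np.array(P)-np.array(pic["origin"]))
    K=np.array(pic["intrinsics"]);return cv2.projectPoints(np.array([[c[0],-c[1],-c[2]]]),np.zeros(3),np.zeros(3),K,np.array(pic["D"]))[0][0,0]
def st():
    s=manip.observe(); q=s["orientation"]; print("t",round(s["time_s"],2),"pos",np.round(s["ee_pos"],4),"gap",s["finger_gap"],"F",np.round(s["force"],1))
    M=R.from_quat([q[1],q[2],q[3],q[0]]).as_matrix(); print(np.round(M,3).tolist(),"q",np.round(s["joint_positions"],2)); return s,M
E
cat > a.py <<'E'
from h import *
st()
H=dict(plunger_head=.235,nest=.030,shuttle_handle=.064,watch=0.006,back_top=.032,done_watch=.006,loupe=.006,repair_tray=0,finished_tray=0,press=0,mallet=0,mandrel=0,jar=0,pliers=0,spare_die=0)
for n in ["scene","side"]:
    p=manip.grab_frame(n); cv2.imwrite(f"pics/{n}0.png",p["color"]); print(n,np.round(p["origin"],3))
    for k,z in H.items():
        for r in manip.landmark_of(k,p)[:4]:
            if r["p"]>.2: print(k,round(r["p"],2),np.round(r["xy"]),np.round(atz(p,r["xy"],z)[:2],3))
E
python3 a.py
```

```text
t 0.0 pos [0.1368 0.5319 0.202 ] gap 0.08526077637321024 F [-0.4 -0.  -0.7]
[[-0.968, 0.249, -0.001], [0.249, 0.968, -0.002], [-0.0, -0.002, -1.0]] q [-1.36  0.31  0.01  1.51 -0.    1.32 -0.03]
scene [ 0.951 -0.476  1.188]Traceback (most recent call last):
  File "a.py", line 8, in <module>
    if r["p"]>.2: print(k,round(r["p"],2),np.round(r["xy"]),np.round(atz(p,r["xy"],z)[:2],3))
                                                                     ~~~^^^^^^^^^^^^^
  File "h.py", line 9, in atz
    o,d=ray(pic,uv); return o+d*(z-o[2])/d[2]
        ~~~^^^^^^^^
  File "h.py", line 7, in ray
    d=np.array(pic["rotation"]).reshape(3,3)@np.array([p[0],-p[1],-1]); return np.array(pic["origin"]),d
      ~~~~~~~~~~~~~~~~~~~~~~~~~~~~~~~~~^^^^^
ValueError: cannot reshape array of size 4 into shape (3,3)
```

```bash
python3 - <<'E'
s=open('h.py').read()
s=s.replace('np.array(pic["rotation"]).reshape(3,3)','rot(pic)').replace('def ray','def rot(pic):\n    q=pic["rotation"]; return R.from_quat([q[1],q[2],q[3],q[0]]).as_matrix()\ndef ray',1)
open('h.py','w').write(s)
E
python3 a.py
```

```text
t 0.1 pos [0.1369 0.532  0.2021] gap 0.0852497507331292 F [ 0.   0.1 -0.3]
[[-0.968, 0.249, -0.0], [0.249, 0.968, -0.002], [-0.0, -0.002, -1.0]] q [-1.36  0.31  0.01  1.51 -0.    1.32 -0.03]
scene [ 0.951 -0.476  1.188]
plunger_head 0.74 [277. 213.] [ 0.559 -0.076]
nest 0.9 [317. 228.] [0.58  0.049]
shuttle_handle 0.59 [345. 195.] [0.578 0.155]
watch 0.95 [289. 168.] [0.388 0.149]
watch 0.79 [317. 111.] [0.306 0.362]
watch 0.61 [354. 146.] [0.47  0.335]
back_top 0.8 [360. 144.] [0.487 0.336]
back_top 0.75 [317. 104.] [0.301 0.362]
back_top 0.61 [285. 164.] [0.382 0.138]
back_top 0.44 [179. 323.] [ 0.516 -0.362]
done_watch 0.94 [197. 342.] [ 0.572 -0.36 ]
done_watch 0.49 [282. 350.] [ 0.728 -0.236]
repair_tray 0.68 [180. 324.] [ 0.506 -0.357]
repair_tray 0.57 [360. 155.] [0.501 0.326]
finished_tray 0.63 [181. 324.] [ 0.51  -0.358]
press 0.79 [276. 260.] [ 0.555 -0.079]
press 0.6 [366. 255.] [0.714 0.091]
press 0.56 [193. 245.] [ 0.372 -0.194]
mandrel 0.98 [278. 355.] [ 0.728 -0.249]
mandrel 0.49 [192. 247.] [ 0.374 -0.199]
jar 0.79 [364. 257.] [0.712 0.083]
pliers 0.82 [193. 244.] [ 0
[... 313 characters left out ...]
8.] [0.483 0.326]
watch 0.86 [342. 405.] [0.312 0.356]
watch 0.57 [328. 315.] [0.382 0.156]
back_top 0.78 [330. 306.] [0.381 0.147]
back_top 0.69 [268. 362.] [0.475 0.323]
back_top 0.6 [342. 401.] [0.312 0.361]
done_watch 0.41 [309. 182.] [ 0.558 -0.367]
loupe 0.56 [215. 364.] [0.587 0.348]
repair_tray 0.68 [252. 370.] [0.507 0.333]
finished_tray 0.94 [322. 186.] [ 0.51  -0.369]
finished_tray 0.26 [267. 253.] [ 0.59  -0.006]
press 0.95 [281. 234.] [ 0.574 -0.092]
press 0.42 [248. 194.] [ 0.738 -0.249]
mallet 0.59 [178. 323.] [0.717 0.274]
mandrel 0.7 [252. 195.] [ 0.725 -0.25 ]
jar 0.85 [208. 266.] [0.728 0.087]
pliers 0.24 [180. 320.] [0.717 0.265]
spare_die 0.63 [231. 236.] [ 0.714 -0.044]
```

View pics/scene0.png

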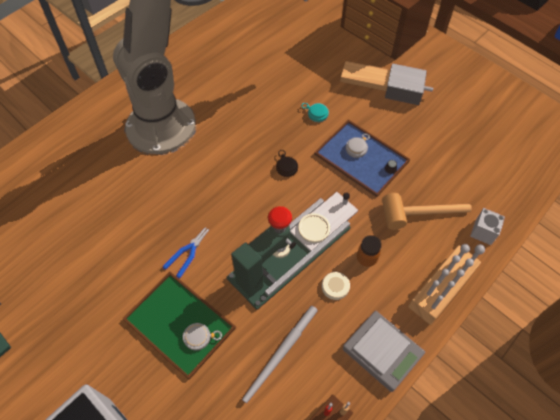

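View pics/side0.png

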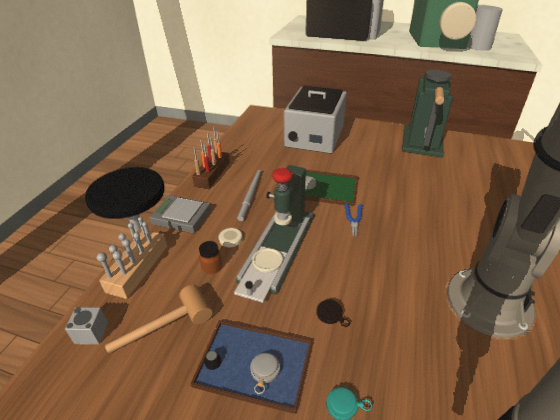

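Look-alikes for the watch (scene pixels): black one (287,166), turquoise one (318,112), closed silver done watch in green tray (197,337), and silver in blue tray (357,148). By the description it is the silver one at (357,148). The press runs roughly along world y, and the nest is at (314,228). I'll check in a close crop.

Run:
```python
from h import *
a=cv2.imread("pics/scene0.png")[110:210,300:430];b=cv2.imread("pics/side0.png")[315:415,180:310]
cv2.imwrite("pics/crop.png",np.hstack([cv2.resize(a,(390,300),interpolation=3),cv2.resize(b,(390,300),interpolation=3)]))
p=manip.grab_frame("scene");q=manip.grab_frame("wrist")
print(rot(q).round(3).tolist(),np.round(q["origin"],3),np.round(q["intrinsics"],0).tolist())
# where would the wrist camera look relative to TCP
s,M=st(); print("cam in tool",np.round(M.T@(np.array(q["origin"])-s["ee_pos"]),4), "axis centre at z0",atz(q,(280,210),0))
```

```text
[[0.25, -0.919, -0.304], [0.968, 0.237, 0.079], [-0.001, -0.315, 0.949]] [0.058 0.555 0.374] [[371.0, 0.0, 276.0], [0.0, 371.0, 214.0], [0.0, 0.0, 1.0]]
t 1.8 pos [0.137  0.5327 0.2031] gap 0.08528148148602889 F [-0.7 -0.2  0.5]
[[-0.968, 0.249, 0.0], [0.249, 0.968, 0.0], [-0.0, 0.0, -1.0]] q [-1.36  0.31  0.01  1.51 -0.    1.32 -0.03]
cam in tool [ 0.0816  0.0017 -0.1711] axis centre at z0 [0.17470898 0.52892953 0.        ]
```

View pics/crop.png

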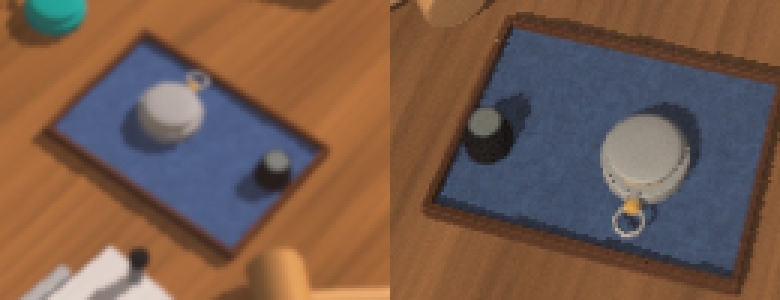

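The crop confirms it: the silver watch stands proud in the blue tray at scene (356,148), with its bow pointing about +y. The loupe is at (391,166). Next I move above it.

Call:
{"fn": "send_rows", "kwargs": {"series": [{"x": -0.387, "y": -0.109, "z": -0.02, "rz": 75}, {"x": -0.387, "y": -0.109, "z": -0.02, "rz": 75}, {"x": -0.387, "y": -0.109, "z": -0.02, "rz": 75}, {"x": -0.387, "y": -0.109, "z": -0.02, "rz": 75}, {"x": -0.387, "y": -0.109, "z": -0.02, "rz": 75}, {"x": -0.387, "y": -0.109, "z": -0.02, "rz": 75}, {"x": -0.387, "y": -0.109, "z": -0.02, "rz": 75}, {"x": -0.387, "y": -0.109, "z": -0.02, "rz": 75}, {"x": -0.387, "y": -0.109, "z": -0.02, "rz": 75}, {"x": -0.387, "y": -0.109, "z": -0.02, "rz": 75}, {"x": -0.387, "y": -0.109, "z": -0.02, "rz": 75}, {"x": -0.387, "y": -0.109, "z": -0.02, "rz": 75}, {"x": -0.387, "y": -0.109, "z": -0.02, "rz": 75}]}}

```text
validation failed for argument at $.se...
```

Run:
```python
from h import *
s,M=st()
w=manip.grab_frame("wrist"); cv2.imwrite("pics/w1.png",w["color"])
for k,z in dict(watch=.006,back_top=.032).items():
    for r in manip.landmark_of(k,w)[:3]: print(k,round(r["p"],2),np.round(r["xy"],1),atz(w,r["xy"],z).round(4))
for r in manip.silhouettes("watch",w)[:2]:
    print(r["p"],r["xy"],r["region"].sum())
print(np.round(w["origin"],3))
```

```text
t 1.8 pos [0.137  0.5327 0.2031] gap 0.08528148148602889 F [-0.7 -0.2  0.5]
[[-0.968, 0.249, 0.0], [0.249, 0.968, 0.0], [-0.0, 0.0, -1.0]] q [-1.36  0.31  0.01  1.51 -0.    1.32 -0.03]
watch 0.69 [169.2 349.1] [0.3078 0.3594 0.006 ]
back_top 0.57 [162.5 361.8] [0.3043 0.3603 0.032 ]
0.62 [169.2, 358.3] 1460
[0.058 0.555 0.374]
```

View pics/w1.png

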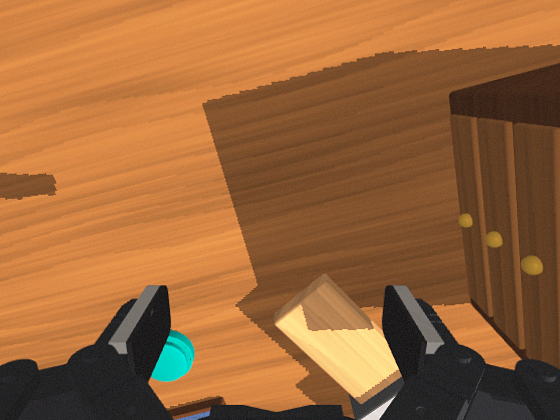

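The move was refused, so this view is still from the start pose: turquoise look-alike at (170,355), fingers at the bottom. I'll resend with every key filled in.

Call:
{"fn": "send_rows", "kwargs": {"series": [{"x": -0.387, "y": -0.109, "z": -0.02, "rx": 0, "ry": 0, "rz": 75, "jaw": 0.085}, {"x": -0.387, "y": -0.109, "z": -0.02, "rx": 0, "ry": 0, "rz": 75, "jaw": 0.085}, {"x": -0.387, "y": -0.109, "z": -0.02, "rx": 0, "ry": 0, "rz": 75, "jaw": 0.085}, {"x": -0.387, "y": -0.109, "z": -0.02, "rx": 0, "ry": 0, "rz": 75, "jaw": 0.085}, {"x": -0.387, "y": -0.109, "z": -0.02, "rx": 0, "ry": 0, "rz": 75, "jaw": 0.085}, {"x": -0.387, "y": -0.109, "z": -0.02, "rx": 0, "ry": 0, "rz": 75, "jaw": 0.085}, {"x": -0.387, "y": -0.109, "z": -0.02, "rx": 0, "ry": 0, "rz": 75, "jaw": 0.085}, {"x": -0.387, "y": -0.109, "z": -0.02, "rx": 0, "ry": 0, "rz": 75, "jaw": 0.085}, {"x": -0.387, "y": -0.109, "z": -0.02, "rx": 0, "ry": 0, "rz": 75, "jaw": 0.085}, {"x": -0.387, "y": -0.109, "z": -0.02, "rx": 0, "ry": 0, "rz": 75, "jaw": 0.085}, {"x": -0.387, "y": -0.109, "z": -0.02, "rx": 0, "ry": 0, "rz": 75, "jaw": 0.085}, {"x": -0.387, "y": -0.109, "z": -0.02, "rx": 0, "ry": 0, "rz": 75, "jaw": 0.085}, {"x": -0.387, "y": -0.109, "z": -0.02, "rx": 0, "ry": 0, "rz": 75, "jaw": 0.085}]}}

```text
time_s: 3.08
ee_pos: [0.4841, 0.3314, 0.2229]
orientation: [-0.001, 0.703, 0.711, -0.0]
force: [-0.1, 1.1, -1.1]
finger_gap: 0.0849
gripper_force: 0.0
```

Run:
```python
from h import *
s,M=st()
w=manip.grab_frame("wrist"); cv2.imwrite("pics/w2.png",w["color"])
for k,z in dict(watch=.006,back_top=.032).items():
    for r in manip.landmark_of(k,w)[:2]: print(k,round(r["p"],2),np.round(r["xy"],1),atz(w,r["xy"],z).round(4))
for k in ["watch","back_top"]:
  for r in manip.silhouettes(k,w)[:1]:
    ys,xs=np.nonzero(r["region"]); print(k,r["p"],r["xy"],xs.min(),xs.max(),ys.min(),ys.max())
for z in (.022,.032):print(z,atz(w,(280,300),z))
```

```text
t 3.08 pos [0.4841 0.3314 0.2229] gap 0.08490666628276017 F [-0.1  1.1 -1.1]
[[-0.012, 1.0, -0.001], [1.0, 0.012, 0.001], [0.001, -0.001, -1.0]] q [-0.92  0.39  0.42  1.38 -0.16  1.4  -0.49]
watch 0.84 [189.6 317.3] [0.3807 0.1526 0.006 ]
watch 0.6 [274.1 172.3] [0.4814 0.3325 0.006 ]
back_top 0.79 [185.7 330.8] [0.382  0.1521 0.032 ]
back_top 0.59 [276.  179.2] [0.4835 0.331  0.032 ]
watch 0.9 [274.3, 174.9] 244 303 119 206
back_top 0.94 [102.4, 147.5] 78 130 124 175
0.022 [0.48973775 0.18754792 0.022     ]
0.032 [0.48956181 0.1936391  0.032     ]
```

View pics/w2.png

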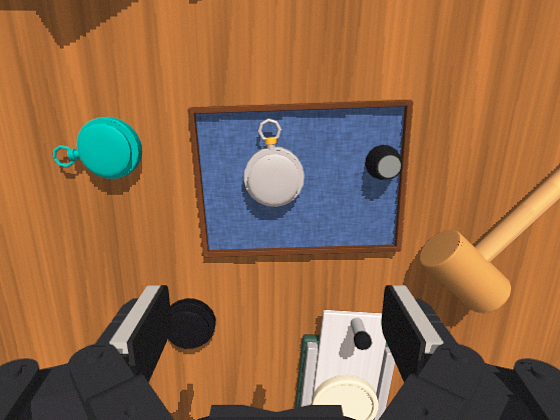

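The watch is at (274,177), bow at (269,130). Loupe at (385,162), handle knob at (362,341), nest at (345,400) partly hidden.

Run:
```python
from h import *
w=manip.grab_frame("wrist")
for z in (.015,.02,.025): print(z,"band ext",atz(w,(244,177),z).round(4),atz(w,(303.5,177),z).round(4),"bot",atz(w,(274,206.5),z).round(4),"top",atz(w,(274,147),z).round(4))
a=atz(w,(270.5,141),.016);b=atz(w,(269.5,121),.016);print(a,b)
r=manip.silhouettes("watch",w)[0]["region"].astype(np.uint8)
r=cv2.morphologyEx(r,cv2.MORPH_OPEN,cv2.getStructuringElement(2,(25,25)))
c=max(cv2.findContours(r,0,1)[0],key=cv2.contourArea);print(cv2.fitEllipse(c))
for P in [(.4815,.332,.006),(.4835,.331,.032)]: print(proj(w,P))
hs=[x for x in manip.landmark_of("shuttle_handle",w)+manip.landmark_of("nest",w)]
for x in hs: print(x["p"],x["xy"],atz(w,x["xy"],.064).round(4),atz(w,x["xy"],.03).round(4))
# shuttle plate far edge corners (z .0235)
for u in [(322,311),(391,314),(362,341)]: print(u,atz(w,u,.0235).round(4),atz(w,u,.064).round(4))
```

```text
0.015 band ext [0.4497 0.3296 0.015 ] [0.5117 0.3304 0.015 ] bot [0.4813 0.2978 0.015 ] top [0.4806 0.3611 0.015 ]
0.02 band ext [0.4501 0.3307 0.02  ] [0.5113 0.3315 0.02  ] bot [0.4813 0.2993 0.02  ] top [0.4806 0.3618 0.02  ]
0.025 band ext [0.4505 0.3318 0.025 ] [0.511  0.3326 0.025 ] bot [0.4813 0.3009 0.025 ] top [0.4807 0.3625 0.025 ]
[0.47702589 0.36716452 0.016     ] [0.4758791  0.38673264 0.016     ]
((273.7103576660156, 176.51754760742188), (58.06733322143555, 59.733482360839844), 168.2745819091797)
[274.58371379 173.30117675]
[276.44744605 179.76889277]
0.98 [366.4, 346.6] [0.5812 0.1586 0.064 ] [0.5914 0.1322 0.03  ]
0.81 [345.8, 404.9] [0.5649 0.0803 0.064 ] [0.5734 0.0458 0.03  ]
0.62 [481.3, 230.2] [0.6781 0.2919 0.064 ] [0.6982 0.2793 0.03  ]
(322, 311) [0.538  0.1752 0.0235] [0.532  0.2013 0.064 ]
(391, 314) [0.6177 0.1724 0.0235] [0.603  0.1989 0.064 ]
(362, 341) [0.5875 0.135  0.0235] [0.576  0.1656 0.064 ]
```

Call:
{"fn": "send_rows", "kwargs": {"squeeze": 40, "series": [{"x": -0.001, "y": -0.003, "z": 0.04, "rx": 0, "ry": 0, "rz": -4.5, "jaw": 0.085}, {"x": -0.001, "y": -0.003, "z": 0.08, "rx": 0, "ry": 0, "rz": -4.5, "jaw": 0.085}, {"x": -0.001, "y": -0.003, "z": 0.12, "rx": 0, "ry": 0, "rz": -4.5, "jaw": 0.085}, {"x": -0.001, "y": -0.003, "z": 0.16, "rx": 0, "ry": 0, "rz": -4.5, "jaw": 0.085}, {"x": -0.001, "y": -0.003, "z": 0.19, "rx": 0, "ry": 0, "rz": -4.5, "jaw": 0.085}, {"x": -0.001, "y": -0.003, "z": 0.207, "rx": 0, "ry": 0, "rz": -4.5, "jaw": 0.085}, {"x": -0.001, "y": -0.003, "z": 0.216, "rx": 0, "ry": 0, "rz": -4.5, "jaw": 0.085}, {"x": -0.001, "y": -0.003, "z": 0.216, "rx": 0, "ry": 0, "rz": -4.5, "jaw": 0.085}, {"x": -0.001, "y": -0.003, "z": 0.216, "rx": 0, "ry": 0, "rz": -4.5, "jaw": 0.055}, {"x": -0.001, "y": -0.003, "z": 0.216, "rx": 0, "ry": 0, "rz": -4.5, "jaw": 0.055}, {"x": -0.001, "y": -0.003, "z": 0.216, "rx": 0, "ry": 0, "rz": -4.5, "jaw": 0.055}, {"x": -0.001, "y": -0.003, "z": 0.216, "rx": 0, "ry": 0, "rz": -4.5, "jaw": 0.055}, {"x": -0.001, "y": -0.003, "z": 0.216, "rx": 0, "ry": 0, "rz": -4.5, "jaw": 0.055}]}}

```text
time_s: 4.62
ee_pos: [0.4824, 0.3302, 0.0083]
orientation: [0.0, 0.675, 0.738, 0.001]
force: [-0.8, 0.3, 0.6]
finger_gap: 0.0551
gripper_force: 0.0
```

Run:
```python
from h import *
st()
w=manip.grab_frame("wrist");s=manip.grab_frame("side")
a=w["color"]; b=cv2.resize(s["color"][300:410,190:330],(560,440),interpolation=3)
cv2.imwrite("pics/w3.png",cv2.resize(np.hstack([a,b[:420,:]]),(800,300)))
```

```text
t 4.62 pos [0.4824 0.3302 0.0083] gap 0.055084201265711306 F [-0.8  0.3  0.6]
[[-0.089, 0.996, 0.002], [0.996, 0.089, 0.001], [0.001, 0.002, -1.0]] q [-0.88  0.57  0.36  1.67 -0.24  0.94 -0.35]
```

View pics/w3.png

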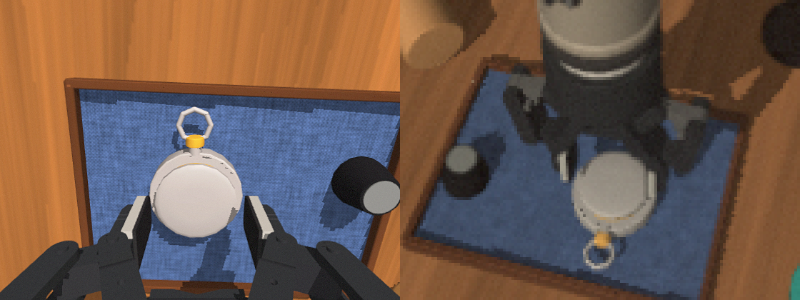

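The fingers appear closed above the band: they sit at wrist (140,205) and (250,205) with the watch unmoved between them. I'll check the pad height numerically.

Run:
```python
from h import *
s,M=st(); w=manip.grab_frame("wrist"); cv2.imwrite("pics/w3full.png",w["color"])
P=lambda x,y,z: proj(w,np.array(s["ee_pos"])+M@np.array([x,y,z])).round(0).tolist()
for z in (0,-.01,-.02,-.03,-.04,-.06): print(z,[P(x,y,z) for x in(.011,-.011) for y in(-.0275,.0275)])
cv2.imwrite("pics/w3c.png",cv2.resize(w["color"][180:420,130:430],(800,600),interpolation=3))
print(np.round(M.T@(np.array(w["origin"])-s["ee_pos"]),4))
```

```text
t 4.72 pos [0.482  0.33   0.0077] gap 0.05515177774640877 F [-0.2 -0.7  0.8]
[[-0.089, 0.996, 0.001], [0.996, 0.089, 0.001], [0.001, 0.001, -1.0]] q [-0.88  0.57  0.36  1.67 -0.24  0.94 -0.35]
0 [[221.0, 243.0], [331.0, 243.0], [223.0, 282.0], [329.0, 282.0]]
-0.01 [[218.0, 251.0], [334.0, 251.0], [220.0, 292.0], [332.0, 292.0]]
-0.02 [[215.0, 260.0], [338.0, 260.0], [217.0, 303.0], [335.0, 303.0]]
-0.03 [[211.0, 271.0], [341.0, 271.0], [214.0, 316.0], [339.0, 316.0]]
-0.04 [[207.0, 282.0], [346.0, 282.0], [210.0, 330.0], [343.0, 330.0]]
-0.06 [[196.0, 311.0], [356.0, 311.0], [201.0, 363.0], [352.0, 363.0]]
[ 8.29e-02  1.00e-04 -1.71e-01]
```

View pics/w3c.png

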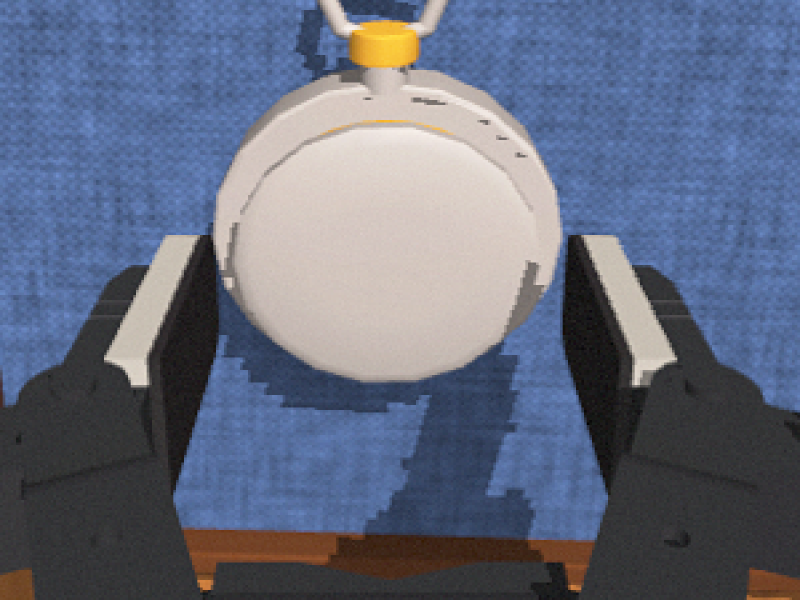

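Run:
```python
from h import *
s,M=st(); w=manip.grab_frame("side")
for z in (-.005,-.015,-.025,-.035,-.045): print(z,[proj(w,np.array(s["ee_pos"])+M@np.array([x,y,z])).round(1).tolist() for x in(.011,) for y in(.0275,-.0275)])
```

```text
t 4.77 pos [0.4819 0.3299 0.0075] gap 0.05527684872378813 F [-0.  -0.  -1.2]
[[-0.089, 0.996, 0.001], [0.996, 0.089, 0.001], [0.0, 0.001, -1.0]] q [-0.88  0.57  0.36  1.67 -0.24  0.94 -0.35]
-0.005 [[250.1, 371.0], [275.8, 376.0]]
-0.015 [[249.8, 368.6], [275.7, 373.6]]
-0.025 [[249.5, 366.1], [275.6, 371.2]]
-0.035 [[249.2, 363.6], [275.5, 368.7]]
-0.045 [[248.8, 361.1], [275.4, 366.2]]
```

Call:
{"fn": "send_rows", "kwargs": {"squeeze": 40, "series": [{"x": 0, "y": 0, "z": 0, "rx": 0, "ry": 0, "rz": 0, "jaw": 0.085}, {"x": 0, "y": 0, "z": 0, "rx": 0, "ry": 0, "rz": 0, "jaw": 0.085}, {"x": 0, "y": 0, "z": 0, "rx": 0, "ry": 0, "rz": 0, "jaw": 0.085}, {"x": 0, "y": 0, "z": 0.01, "rx": 0, "ry": 0, "rz": 0, "jaw": 0.085}, {"x": 0, "y": 0, "z": 0.02, "rx": 0, "ry": 0, "rz": 0, "jaw": 0.085}, {"x": 0, "y": 0, "z": 0.029, "rx": 0, "ry": 0, "rz": 0, "jaw": 0.085}, {"x": 0, "y": 0, "z": 0.029, "rx": 0, "ry": 0, "rz": 0, "jaw": 0.085}, {"x": 0, "y": 0, "z": 0.029, "rx": 0, "ry": 0, "rz": 0, "jaw": 0.055}, {"x": 0, "y": 0, "z": 0.029, "rx": 0, "ry": 0, "rz": 0, "jaw": 0.055}, {"x": 0, "y": 0, "z": 0.029, "rx": 0, "ry": 0, "rz": 0, "jaw": 0.055}, {"x": 0, "y": 0, "z": 0.029, "rx": 0, "ry": 0, "rz": 0, "jaw": 0.055}, {"x": 0, "y": 0, "z": 0.029, "rx": 0, "ry": 0, "rz": 0, "jaw": 0.055}]}}

```text
time_s: 5.82
ee_pos: [0.4821, 0.3299, -0.0214]
orientation: [0.0, 0.675, 0.738, 0.001]
force: [-0.4, -0.0, 0.7]
finger_gap: 0.0599
gripper_force: 43.7
```

Gripped: gap 60 mm, 44 N. I lift and move beside the press to measure the nest.

Call:
{"fn": "send_rows", "kwargs": {"squeeze": 40, "series": [{"x": 0, "y": 0, "z": -0.01, "rx": 0, "ry": 0, "rz": 0, "jaw": 0.055}, {"x": 0, "y": 0, "z": -0.04, "rx": 0, "ry": 0, "rz": 0, "jaw": 0.055}, {"x": 0, "y": 0, "z": -0.08, "rx": 0, "ry": 0, "rz": 0, "jaw": 0.055}, {"x": -0.025, "y": -0.005, "z": -0.11, "rx": 0, "ry": 0, "rz": 0, "jaw": 0.055}, {"x": -0.06, "y": -0.01, "z": -0.13, "rx": 0, "ry": 0, "rz": 0, "jaw": 0.055}, {"x": -0.098, "y": -0.016, "z": -0.14, "rx": 0, "ry": 0, "rz": 0, "jaw": 0.055}, {"x": -0.136, "y": -0.023, "z": -0.14, "rx": 0, "ry": 0, "rz": 0, "jaw": 0.055}, {"x": -0.174, "y": -0.029, "z": -0.14, "rx": 0, "ry": 0, "rz": 0, "jaw": 0.055}, {"x": -0.212, "y": -0.035, "z": -0.14, "rx": 0, "ry": 0, "rz": 0, "jaw": 0.055}, {"x": -0.25, "y": -0.042, "z": -0.14, "rx": 0, "ry": 0, "rz": 0, "jaw": 0.055}, {"x": -0.275, "y": -0.046, "z": -0.14, "rx": 0, "ry": 0, "rz": 0, "jaw": 0.055}, {"x": -0.287, "y": -0.048, "z": -0.14, "rx": 0, "ry": 0, "rz": 0, "jaw": 0.055}, {"x": -0.287, "y": -0.048, "z": -0.14, "rx": 0, "ry": 0, "rz": 0, "jaw": 0.055}]}}

```text
time_s: 6.9
ee_pos: [0.4586, 0.0348, 0.1187]
orientation: [0.001, 0.678, 0.735, -0.0]
force: [-0.9, -0.3, -1.6]
finger_gap: 0.06
gripper_force: 44.4
```

Run:
```python
from h import *
s,M=st()
w=manip.grab_frame("wrist"); cv2.imwrite("pics/w4.png",w["color"])
for k,z in dict(nest=.03,shuttle_handle=.064,plunger_head=.235,back_top=.15).items():
    for r in manip.landmark_of(k,w)[:2]: print(k,round(r["p"],2),np.round(r["xy"],1),atz(w,r["xy"],z).round(4))
for r in manip.silhouettes("nest",w)[:2]:
    c=max(cv2.findContours(r["region"].astype(np.uint8),0,1)[0],key=cv2.contourArea); e=cv2.fitEllipse(c); print(r["p"],e,[atz(w,e[0],z).round(4) for z in (.03,.034)])
```

```text
t 6.9 pos [0.4586 0.0348 0.1187] gap 0.05995568808491099 F [-0.9 -0.3 -1.6]
[[-0.081, 0.997, 0.0], [0.997, 0.081, -0.001], [-0.001, 0.0, -1.0]] q [-0.57  0.21  0.53  1.89 -0.12  1.07  0.09]
nest 0.64 [433.4 207.9] [0.5732 0.0454 0.03  ]
back_top 0.91 [277. 325.] [0.4602 0.0199 0.15  ]
back_top 0.55 [170.6  31. ] [0.4147 0.1337 0.15  ]
0.64 ((448.260498046875, 132.46194458007812), (125.819580078125, 316.6329650878906), 16.4555721282959) [array([0.5717, 0.0997, 0.03  ]), array([0.5698, 0.0999, 0.034 ])]
0.51 ((542.0744018554688, 295.689697265625), (43.07655334472656, 80.61652374267578), 0.47707399725914) [array([ 0.6736, -0.0194,  0.03  ]), array([ 0.6702, -0.0173,  0.034 ])]
```

View pics/w4.png

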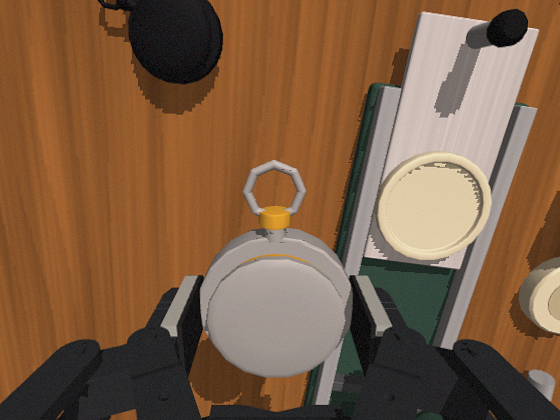

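The watch is held level at (276,310), bow up. The nest is clear at (434,206), handle knob at (508,27), shuttle plate edges from (425,13) to (368,258).

Run:
```python
from h import *
s,M=st()
w=manip.grab_frame("wrist")
print("nest lip",atz(w,(434.5,206),.034),"ext",[atz(w,u,.034).round(4) for u in((377,212),(492,200),(440,152),(427,260))])
print("plate",[atz(w,u,.0235).round(4) for u in((425,13),(368,258),(536,30),(460,268))])
print("rail top outer R",[atz(w,u,.027).round(4) for u in((535,107),(455,350))],"knob",atz(w,(508,24),.064))
b=atz(w,(277,325),.172)
bb=[atz(w,u,.161).round(4) for u in((202,305),(350,305))]
print("watch back",b,"band",bb,"in tool",(M.T@(b-s["ee_pos"])).round(4))
```

```text
t 7.2 pos [0.4593 0.0415 0.118 ] gap 0.0595732381570163 F [ 0.7  0.3 -2.1]
[[-0.092, 0.996, -0.0], [0.996, 0.092, 0.0], [0.0, -0.0, -1.0]] q [-0.58  0.22  0.53  1.89 -0.12  1.07  0.09]
nest lip [0.57198358 0.05628791 0.034     ] ext [array([0.5318, 0.0481, 0.034 ]), array([0.6115, 0.0644, 0.034 ]), array([0.567 , 0.0946, 0.034 ]), array([0.5759, 0.0139, 0.034 ])]
plate [array([0.5417, 0.1792, 0.0235]), array([0.5348, 0.0068, 0.0235]), array([0.6144, 0.1755, 0.0235]), array([0.6083, 0.005 , 0.0235])]
rail top outer R [array([0.6265, 0.1292, 0.027 ]), array([ 0.6207, -0.0689,  0.027 ])] knob [0.57373582 0.16927931 0.064     ]
watch back [0.45950638 0.04236633 0.172     ] band [array([0.4298, 0.0412, 0.161 ]), array([0.4881, 0.0466, 0.161 ])] in tool [ 0.0009  0.0003 -0.054 ]
```

Run:
```python
from h import *
s,M=st()
w=manip.grab_frame("wrist"); im=w["color"]
for r in manip.landmark_of("nest",w)[:1]: print(np.round(r["xy"],1),atz(w,r["xy"],.03).round(4))
hsv=cv2.cvtColor(im,cv2.COLOR_BGR2HSV)
m=cv2.inRange(hsv,(18,30,150),(40,140,255)); m[:, :355]=0; m[:,520:]=0; m[300:]=0
m=cv2.morphologyEx(m,cv2.MORPH_OPEN,np.ones((3,3)))
c=max(cv2.findContours(m,0,1)[0],key=cv2.contourArea); e=cv2.fitEllipse(cv2.convexHull(c)); print(e,cv2.contourArea(c),atz(w,e[0],.034).round(4))
for r in manip.landmark_of("shuttle_handle",w)[:1]: print(np.round(r["xy"],1),atz(w,r["xy"],.064).round(4))
st()
```

```text
t 7.25 pos [0.4593 0.0412 0.118 ] gap 0.06009594838327185 F [ 0.   0.3 -2.2]
[[-0.092, 0.996, -0.0], [0.996, 0.092, 0.0], [0.0, -0.0, -1.0]] q [-0.58  0.22  0.53  1.89 -0.12  1.07  0.09]
((431.19708251953125, 215.693603515625), (102.3804702758789, 115.54987335205078), 56.72495651245117) 8960.0 [0.5712 0.0485 0.034 ]
[512.7  42.4] [0.5789 0.1603 0.064 ]
t 7.4 pos [0.4592 0.0403 0.118 ] gap 0.059775948855554185 F [ 0.9  0.  -1.7]
[[-0.09, 0.996, -0.0], [0.996, 0.09, -0.0], [-0.0, -0.0, -1.0]] q [-0.58  0.22  0.53  1.89 -0.12  1.07  0.09]
```

Call:
{"fn": "send_rows", "kwargs": {"squeeze": 40, "series": [{"x": -0.001, "y": 0.03, "z": 0, "rx": 0, "ry": 0, "rz": 0, "jaw": 0.055}, {"x": -0.002, "y": 0.065, "z": 0, "rx": 0, "ry": 0, "rz": 0, "jaw": 0.055}, {"x": -0.004, "y": 0.095, "z": 0.02, "rx": 0, "ry": 0, "rz": 0, "jaw": 0.055}, {"x": -0.0046, "y": 0.1136, "z": 0.05, "rx": 0, "ry": 0, "rz": 0, "jaw": 0.055}, {"x": -0.0046, "y": 0.1136, "z": 0.08, "rx": 0, "ry": 0, "rz": 0, "jaw": 0.055}, {"x": -0.0046, "y": 0.1136, "z": 0.1, "rx": 0, "ry": 0, "rz": 0, "jaw": 0.055}, {"x": -0.0046, "y": 0.1136, "z": 0.1, "rx": 0, "ry": 0, "rz": 0, "jaw": 0.055}, {"x": -0.0046, "y": 0.1136, "z": 0.1, "rx": 0, "ry": 0, "rz": 0, "jaw": 0.055}, {"x": -0.0046, "y": 0.1136, "z": 0.1, "rx": 0, "ry": 0, "rz": 0, "jaw": 0.055}]}}

```text
time_s: 8.15
ee_pos: [0.5741, 0.0452, 0.0195]
orientation: [0.001, 0.675, 0.738, 0.001]
force: [-0.3, 0.2, -1.9]
finger_gap: 0.0602
gripper_force: 44.5
```

Run:
```python
from h import *
s,M=st()
w=manip.grab_frame("wrist"); p=manip.grab_frame("side");q=manip.grab_frame("scene")
a=cv2.resize(p["color"][215:305,210:320],(390,320),interpolation=3); b=w["color"][180:420,130:430]; b=cv2.resize(b,(400,320))
cv2.imwrite("pics/w5.png",np.hstack([b,a]))
# expected nest lip outline vs camera
for n,c in (("side",p),("scene",q),("wrist",w)):
  for k,z in (("nest",.03),("back_top",None),("plunger_head",.235)):
    for r in manip.landmark_of(k,c)[:1]: print(n,k,round(r["p"],2),np.round(r["xy"],1),atz(c,r["xy"],z if z else s["ee_pos"][2]+.0534).round(4))
```

```text
t 8.15 pos [0.5741 0.0452 0.0195] gap 0.06016267322220139 F [-0.3  0.2 -1.9]
[[-0.089, 0.996, 0.003], [0.996, 0.089, 0.0], [-0.0, 0.003, -1.0]] q [-0.45  0.56  0.48  1.69 -0.3   0.96  0.23]
side nest 0.64 [265.6 256.4] [0.5785 0.0352 0.03  ]
side back_top 0.77 [331.9 304.6] [0.3738 0.1734 0.0729]
side plunger_head 0.94 [280.9 172.6] [ 0.5653 -0.0673  0.235 ]
scene nest 0.95 [314.4 227.8] [0.574 0.045 0.03 ]
scene back_top 0.72 [317.9 217.1] [0.574  0.0544 0.0729]
scene plunger_head 0.77 [278.1 213.1] [ 0.5606 -0.074   0.235 ]
wrist back_top 0.61 [278.6 327.4] [0.5749 0.0447 0.0729]
```

View pics/w5.png

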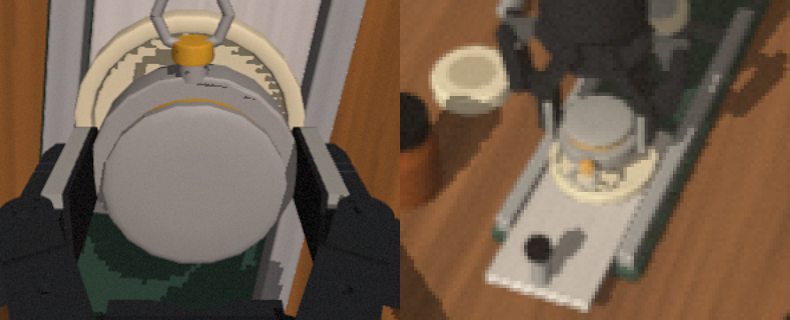

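Over the nest; the watch centre is (196,165) in the left crop and the lip's arc centre is near column 190, so it's about 1–2 mm off. I'll fit the lip arc exactly.

Run:
```python
from h import *
from scipy.optimize import least_squares
s,M=st()
w=manip.grab_frame("wrist"); im=w["color"]
hsv=cv2.cvtColor(im,cv2.COLOR_BGR2HSV)
m=cv2.inRange(hsv,(18,40,130),(40,150,255)); m=cv2.morphologyEx(m,cv2.MORPH_OPEN,np.ones((3,3)))
pts=[]
for c in range(190,360,4):
    r=np.nonzero(m[150:290,c])[0]
    if len(r): pts.append(atz(w,(c,150+r[0]-.5),.034)[:2])
pts=np.array(pts); print(len(pts),pts[::6].round(4).tolist())
f=least_squares(lambda p:np.hypot(*(pts-p).T)-.041,[.573,.047],loss="soft_l1",f_scale=.001); print(f.x.round(4),np.abs(f.fun).mean())
```

```text
t 8.75 pos [0.5728 0.045  0.0182] gap 0.05995762392164811 F [-0.   0.5 -1.9]
[[-0.089, 0.996, 0.0], [0.996, 0.089, 0.0], [0.0, 0.0, -1.0]] q [-0.45  0.56  0.48  1.69 -0.3   0.96  0.23]
42 [[0.5325, 0.053], [0.5428, 0.0705], [0.5527, 0.0838], [0.5646, 0.088], [0.575, 0.0876], [0.5857, 0.0858], [0.5972, 0.0786]]
[0.5726 0.046 ] 0.0015459951195938336
```

Call:
{"fn": "send_rows", "kwargs": {"series": [{"x": 0, "y": 0, "z": 0.006, "rx": 0, "ry": 0, "rz": 0, "jaw": 0.055}, {"x": 0, "y": 0, "z": 0.011, "rx": 0, "ry": 0, "rz": 0, "jaw": 0.055}, {"x": 0, "y": 0, "z": 0.015, "rx": 0, "ry": 0, "rz": 0, "jaw": 0.055}, {"x": 0, "y": 0, "z": 0.015, "rx": 0, "ry": 0, "rz": 0, "jaw": 0.055}, {"x": 0, "y": 0, "z": 0.015, "rx": 0, "ry": 0, "rz": 0, "jaw": 0.055}]}}

```text
time_s: 9.22
ee_pos: [0.5726, 0.045, 0.0026]
orientation: [-0.0, 0.675, 0.738, -0.0]
force: [0.6, -0.1, -2.2]
finger_gap: 0.0598
gripper_force: 44.6
```

Call:
{"fn": "send_rows", "kwargs": {"series": [{"x": 0, "y": 0, "z": 0.0007, "rx": 0, "ry": 0, "rz": 0, "jaw": 0.055}, {"x": 0, "y": 0, "z": 0.0014, "rx": 0, "ry": 0, "rz": 0, "jaw": 0.055}, {"x": 0, "y": 0, "z": 0.0014, "rx": 0, "ry": 0, "rz": 0, "jaw": 0.055}]}}

```text
time_s: 9.47
ee_pos: [0.5726, 0.045, 0.0025]
orientation: [-0.0, 0.675, 0.738, -0.0]
force: [-3.3, -0.3, 6.2]
finger_gap: 0.0598
gripper_force: 45.2
```

Call:
{"fn": "send_rows", "kwargs": {"series": [{"x": 0, "y": 0, "z": -0.001, "rx": 0, "ry": 0, "rz": 0, "jaw": 0.08}, {"x": 0, "y": 0, "z": -0.001, "rx": 0, "ry": 0, "rz": 0, "jaw": 0.08}, {"x": 0, "y": 0, "z": -0.001, "rx": 0, "ry": 0, "rz": 0, "jaw": 0.08}, {"x": 0, "y": 0, "z": -0.01, "rx": 0, "ry": 0, "rz": 0, "jaw": 0.085}, {"x": 0, "y": 0, "z": -0.03, "rx": 0, "ry": 0, "rz": 0, "jaw": 0.085}, {"x": 0, "y": 0, "z": -0.06, "rx": 0, "ry": 0, "rz": 0, "jaw": 0.085}, {"x": 0, "y": 0, "z": -0.1, "rx": 0, "ry": 0, "rz": 0, "jaw": 0.085}, {"x": 0.02, "y": 0, "z": -0.12, "rx": 0, "ry": 0, "rz": 0, "jaw": 0.085}, {"x": 0.02, "y": 0, "z": -0.12, "rx": 0, "ry": 0, "rz": 0, "jaw": 0.085}, {"x": 0.02, "y": 0, "z": -0.12, "rx": 0, "ry": 0, "rz": 0, "jaw": 0.085}, {"x": 0.02, "y": 0, "z": -0.12, "rx": 0, "ry": 0, "rz": 0, "jaw": 0.085}]}}

```text
time_s: 10.38
ee_pos: [0.5703, 0.0647, 0.1211]
orientation: [-0.0, 0.675, 0.738, -0.001]
force: [-1.1, -0.6, 1.0]
finger_gap: 0.0848
gripper_force: 0.0
```

Run:
```python
from h import *
s,M=st()
w=manip.grab_frame("wrist"); cv2.imwrite("pics/w6.png",w["color"])
for k,z in dict(back_top=.056,watch=.030,shuttle_handle=.064,plunger_head=.235).items():
    for r in manip.landmark_of(k,w)[:1]: print(k,round(r["p"],2),np.round(r["xy"],1),atz(w,r["xy"],z).round(4))
```

```text
t 10.38 pos [0.5703 0.0647 0.1211] gap 0.0847987390653841 F [-1.1 -0.6  1. ]
[[-0.089, 0.996, -0.001], [0.996, 0.089, -0.001], [-0.0, -0.001, -1.0]] q [-0.51  0.45  0.52  1.58 -0.23  1.17  0.14]
back_top 0.92 [ 0.8 65.1] [0.4004 0.1467 0.056 ]
watch 0.7 [30.8 63.1] [0.4019 0.1497 0.03  ]
```

View pics/w6.png

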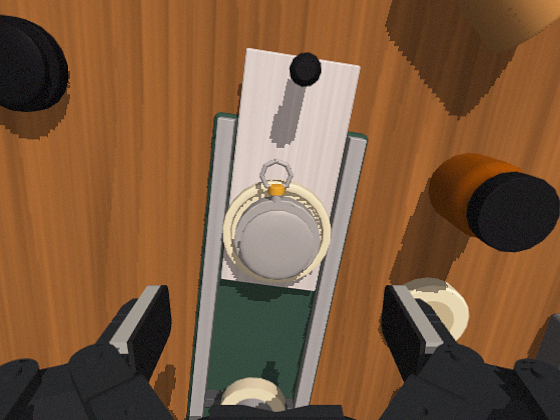

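The watch sits inside the nest lip at (277,235), bow up. Handle knob is at (305,69), plunger pad at (255,395). That was my last allowed view, so from here I work from numbers.

```bash
cat > knob.py <<'E'
from h import *
s,M=st()
w=manip.grab_frame("wrist"); im=w["color"]
d0=proj(w,(.577,.16,.064)); print("exp",d0.round(0))
m=(im.max(2)<40).astype(np.uint8); n,l,S,C=cv2.connectedComponentsWithStats(m)
for i in range(1,n):
    if 200<S[i,4]<4000 and np.hypot(*(C[i]-d0))<60:
        c=cv2.findContours((l==i).astype(np.uint8),0,1)[0][0]; (x,y),r=cv2.minEnclosingCircle(c)
        print(S[i],C[i].round(1),(x,y,r),atz(w,(x,y),.062).round(4),"scale r",r)
for r in manip.landmark_of("shuttle_handle",w)[:1]: print("lm",round(r["p"],2),np.round(r["xy"],1),atz(w,r["xy"],.064).round(4))
E
python3 knob.py
python3 - <<'E'
from h import *
w=manip.grab_frame("wrist"); im=w["color"]; hsv=cv2.cvtColor(im,cv2.COLOR_BGR2HSV)
# shuttle plate: bright low-saturation; per-row left/right edges -> x at z .0235
L=[];Rr=[]
for v in range(75,170,3):
    row=(hsv[v,:,1]<45)&(hsv[v,:,2]>170); u=np.nonzero(row[225:370])[0]
    if len(u)>40: L.append(atz(w,(225+u[0]-.5,v),.0235)[:2]);Rr.append(atz(w,(225+u[-1]+.5,v),.0235)[:2])
L,Rr=np.array(L),np.array(Rr)
for e in (L,Rr): print(e[::8].round(4).tolist(),np.polyfit(e[:,1],e[:,0],1).round(4))
E
```

```text
t 10.63 pos [0.5702 0.064  0.1204] gap 0.08508653699567338 F [-0.3 -0.2  0.4]
[[-0.087, 0.996, -0.002], [0.996, 0.087, -0.001], [-0.001, -0.003, -1.0]] q [-0.51  0.45  0.52  1.58 -0.23  1.17  0.14]
exp [303.  68.]
[290  52  31  33 780] [305.2  68. ] (305.28082275390625, 67.9383544921875, 16.622426986694336) [0.5784 0.1605 0.062 ] scale r 16.622426986694336
lm 0.93 [308.2  68.2] [0.5799 0.1604 0.064 ]
[[0.5395, 0.1551], [0.5391, 0.1395], [0.5287, 0.1224], [0.5294, 0.1056]] [0.2129 0.5076]
[[0.6171, 0.1618], [0.6161, 0.1462], [0.6151, 0.13], [0.629, 0.1143]] [-0.2407  0.6518]
```

Call:
{"fn": "send_rows", "kwargs": {"squeeze": 25, "series": [{"x": 0.04, "y": 0.007, "z": 0, "rx": 0, "ry": 0, "rz": 3.7, "jaw": 0.06}, {"x": 0.075, "y": 0.013, "z": 0.01, "rx": 0, "ry": 0, "rz": 7.4, "jaw": 0.06}, {"x": 0.0954, "y": 0.0166, "z": 0.04, "rx": 0, "ry": 0, "rz": 7.4, "jaw": 0.06}, {"x": 0.0954, "y": 0.0166, "z": 0.075, "rx": 0, "ry": 0, "rz": 7.4, "jaw": 0.06}, {"x": 0.0954, "y": 0.0166, "z": 0.1, "rx": 0, "ry": 0, "rz": 7.4, "jaw": 0.06}, {"x": 0.0954, "y": 0.0166, "z": 0.115, "rx": 0, "ry": 0, "rz": 7.4, "jaw": 0.06}, {"x": 0.0954, "y": 0.0166, "z": 0.115, "rx": 0, "ry": 0, "rz": 7.4, "jaw": 0.06}, {"x": 0.0954, "y": 0.0166, "z": 0.115, "rx": 0, "ry": 0, "rz": 7.4, "jaw": 0.01}, {"x": 0.0954, "y": 0.0166, "z": 0.115, "rx": 0, "ry": 0, "rz": 7.4, "jaw": 0.01}, {"x": 0.0954, "y": 0.0166, "z": 0.115, "rx": 0, "ry": 0, "rz": 7.4, "jaw": 0.01}, {"x": 0.0954, "y": 0.0166, "z": 0.115, "rx": 0, "ry": 0, "rz": 7.4, "jaw": 0.01}, {"x": 0.0954, "y": 0.0166, "z": 0.115, "rx": 0, "ry": 0, "rz": 7.4, "jaw": 0.01}]}}

```text
time_s: 11.78
ee_pos: [0.5791, 0.1617, 0.0087]
orientation: [-0.0, 0.721, 0.693, 0.0]
force: [-4.4, -1.3, 5.8]
finger_gap: 0.0172
gripper_force: 24.4
```

Call:
{"fn": "send_rows", "kwargs": {"series": [{"x": -0.004, "y": 0, "z": -0.001, "rx": 0, "ry": 0, "rz": 0, "jaw": 0.01}, {"x": -0.012, "y": 0, "z": -0.002, "rx": 0, "ry": 0, "rz": 0, "jaw": 0.01}, {"x": -0.024, "y": 0, "z": -0.002, "rx": 0, "ry": 0, "rz": 0, "jaw": 0.01}, {"x": -0.037, "y": 0, "z": -0.002, "rx": 0, "ry": 0, "rz": 0, "jaw": 0.01}, {"x": -0.05, "y": 0, "z": -0.002, "rx": 0, "ry": 0, "rz": 0, "jaw": 0.01}, {"x": -0.063, "y": 0, "z": -0.002, "rx": 0, "ry": 0, "rz": 0, "jaw": 0.01}, {"x": -0.076, "y": 0, "z": -0.002, "rx": 0, "ry": 0, "rz": 0, "jaw": 0.01}, {"x": -0.089, "y": 0, "z": -0.002, "rx": 0, "ry": 0, "rz": 0, "jaw": 0.01}, {"x": -0.1, "y": 0, "z": -0.002, "rx": 0, "ry": 0, "rz": 0, "jaw": 0.01}, {"x": -0.108, "y": 0, "z": -0.002, "rx": 0, "ry": 0, "rz": 0, "jaw": 0.01}, {"x": -0.114, "y": 0, "z": -0.002, "rx": 0, "ry": 0, "rz": 0, "jaw": 0.01}, {"x": -0.118, "y": 0, "z": -0.002, "rx": 0, "ry": 0, "rz": 0, "jaw": 0.01}, {"x": -0.118, "y": 0, "z": -0.002, "rx": 0, "ry": 0, "rz": 0, "jaw": 0.01}]}}

```text
time_s: 12.87
ee_pos: [0.5721, 0.042, 0.0087]
orientation: [-0.002, 0.722, 0.692, -0.001]
force: [-4.8, 4.1, 5.0]
finger_gap: 0.0173
gripper_force: 25.2
```

Call:
{"fn": "send_rows", "kwargs": {"series": [{"x": -0.002, "y": 0, "z": 0, "rx": 0, "ry": 0, "rz": 0, "jaw": 0.01}, {"x": -0.004, "y": 0, "z": 0, "rx": 0, "ry": 0, "rz": 0, "jaw": 0.01}, {"x": -0.005, "y": 0, "z": 0, "rx": 0, "ry": 0, "rz": 0, "jaw": 0.01}, {"x": -0.005, "y": 0, "z": 0, "rx": 0, "ry": 0, "rz": 0, "jaw": 0.01}]}}

```text
time_s: 13.2
ee_pos: [0.5721, 0.0422, 0.0088]
orientation: [-0.004, 0.721, 0.693, 0.001]
force: [-3.9, 9.4, 2.9]
finger_gap: 0.017
gripper_force: 25.2
```

Call:
{"fn": "send_rows", "kwargs": {"series": [{"x": 0.004, "y": 0, "z": 0, "rx": 0, "ry": 0, "rz": 0, "jaw": 0.05}, {"x": 0.004, "y": 0, "z": 0, "rx": 0, "ry": 0, "rz": 0, "jaw": 0.05}, {"x": 0.004, "y": 0, "z": 0, "rx": 0, "ry": 0, "rz": 0, "jaw": 0.05}, {"x": 0.004, "y": 0, "z": -0.015, "rx": 0, "ry": 0, "rz": 0, "jaw": 0.05}, {"x": 0.004, "y": 0, "z": -0.05, "rx": 0, "ry": 0, "rz": 0, "jaw": 0.05}, {"x": 0.004, "y": 0, "z": -0.09, "rx": 0, "ry": 0, "rz": 0, "jaw": 0}, {"x": 0.004, "y": 0, "z": -0.13, "rx": 0, "ry": 0, "rz": 0, "jaw": 0}, {"x": 0.004, "y": 0, "z": -0.17, "rx": 0, "ry": 0, "rz": 0, "jaw": 0}, {"x": 0.004, "y": 0, "z": -0.21, "rx": 0, "ry": 0, "rz": 0, "jaw": 0}, {"x": 0.004, "y": 0, "z": -0.235, "rx": 0, "ry": 0, "rz": 0, "jaw": 0}, {"x": 0.004, "y": 0, "z": -0.235, "rx": 0, "ry": 0, "rz": 0, "jaw": 0}, {"x": 0.004, "y": 0, "z": -0.235, "rx": 0, "ry": 0, "rz": 0, "jaw": 0}, {"x": 0.004, "y": 0, "z": -0.235, "rx": 0, "ry": 0, "rz": 0, "jaw": 0}]}}

```text
time_s: 14.28
ee_pos: [0.5741, 0.0408, 0.2429]
orientation: [0.0, 0.722, 0.692, -0.001]
force: [-0.8, 0.0, -0.6]
finger_gap: -0.0001
gripper_force: 0.0
```

Run:
```python
from h import *
s,M=st()
for n in ("side","scene","wrist"):
    c=manip.grab_frame(n)
    im=cv2.cvtColor(c["color"],cv2.COLOR_BGR2HSV)
    e=proj(c,(.566,-.0735,.235)); m=(cv2.inRange(im,(0,150,60),(8,255,255))|cv2.inRange(im,(172,150,60),(180,255,255)))
    k,l,S,C=cv2.connectedComponentsWithStats(m)
    for i in range(1,k):
        if S[i,4]>60 and np.hypot(*(C[i]-e))<40: print(n,"red",S[i],C[i].round(1),"exp",e.round(1),atz(c,C[i],.23).round(4))
    for r in manip.landmark_of("plunger_head",c)[:1]: print(n,round(r["p"],2),np.round(r["xy"],1),atz(c,r["xy"],.235).round(4))
    if n!="wrist":
        for r in manip.landmark_of("shuttle_handle",c)[:1]: print("handle",round(r["p"],2),atz(c,r["xy"],.064).round(4))
```

```text
t 14.28 pos [0.5741 0.0408 0.2429] gap -0.00011687265087388805 F [-0.8  0.  -0.6]
[[0.043, 0.999, -0.001], [0.999, -0.043, -0.001], [-0.001, -0.001, -1.0]] q [-0.49  0.38  0.57  1.38 -0.2   1.44  0.02]
side red [272 168  21  15 245] [281.9 175.2] exp [281.4 171.3] [ 0.5616 -0.0641  0.23  ]
side 0.71 [282.9 170.1] [ 0.5638 -0.0798  0.235 ]
scene red [268 206  24  23 421] [279.4 217.1] exp [280.1 214.5] [ 0.5674 -0.0772  0.23  ]
scene 0.72 [280.1 213.8] [ 0.5649 -0.0723  0.235 ]
wrist red [267 375  18  37 515] [275.9 394.2] exp [271.8 426.7] [ 0.5694 -0.0532  0.23  ]
wrist 0.69 [410.2 122.6] [0.6389 0.1086 0.235 ]
```

Call:
{"fn": "send_rows", "kwargs": {"series": [{"x": -0.01, "y": 0, "z": -0.008, "rx": 0, "ry": 0, "rz": 0, "jaw": 0}, {"x": -0.045, "y": -0.001, "z": -0.01, "rx": 0, "ry": 0, "rz": 0, "jaw": 0}, {"x": -0.08, "y": -0.002, "z": -0.01, "rx": 0, "ry": 0, "rz": 0, "jaw": 0}, {"x": -0.107, "y": -0.003, "z": -0.005, "rx": 0, "ry": 0, "rz": 0, "jaw": 0}, {"x": -0.1145, "y": -0.0031, "z": 0.008, "rx": 0, "ry": 0, "rz": 0, "jaw": 0}, {"x": -0.1145, "y": -0.0031, "z": 0.02, "rx": 0, "ry": 0, "rz": 0, "jaw": 0}, {"x": -0.1145, "y": -0.0031, "z": 0.03, "rx": 0, "ry": 0, "rz": 0, "jaw": 0}, {"x": -0.1145, "y": -0.0031, "z": 0.03, "rx": 0, "ry": 0, "rz": 0, "jaw": 0}, {"x": -0.1145, "y": -0.0031, "z": 0.03, "rx": 0, "ry": 0, "rz": 0, "jaw": 0}]}}

```text
time_s: 15.43
ee_pos: [0.5664, -0.0711, 0.2135]
orientation: [-0.0, 0.721, 0.693, -0.0]
force: [0.5, 1.3, 0.7]
finger_gap: 0.0003
gripper_force: 0.0
```

Call:
{"fn": "send_rows", "kwargs": {"series": [{"x": -0.001, "y": 0, "z": 0.007, "rx": 0, "ry": 0, "rz": 0, "jaw": 0}, {"x": -0.001, "y": 0, "z": 0.012, "rx": 0, "ry": 0, "rz": 0, "jaw": 0}, {"x": -0.001, "y": 0, "z": 0.017, "rx": 0, "ry": 0, "rz": 0, "jaw": 0}, {"x": -0.001, "y": 0, "z": 0.022, "rx": 0, "ry": 0, "rz": 0, "jaw": 0}, {"x": -0.001, "y": 0, "z": 0.026, "rx": 0, "ry": 0, "rz": 0, "jaw": 0}, {"x": -0.001, "y": 0, "z": 0.026, "rx": 0, "ry": 0, "rz": 0, "jaw": 0}]}}

```text
time_s: 15.93
ee_pos: [0.568, -0.0725, 0.1895]
orientation: [0.001, 0.721, 0.693, 0.002]
force: [-0.1, 0.3, 7.9]
finger_gap: 0.0
gripper_force: 4.0
```

Call:
{"fn": "send_rows", "kwargs": {"series": [{"x": 0, "y": 0, "z": 0.003, "rx": 0, "ry": 0, "rz": 0, "jaw": 0}, {"x": 0, "y": 0, "z": 0.006, "rx": 0, "ry": 0, "rz": 0, "jaw": 0}, {"x": 0, "y": 0, "z": 0.008, "rx": 0, "ry": 0, "rz": 0, "jaw": 0}, {"x": 0, "y": 0, "z": 0.01, "rx": 0, "ry": 0, "rz": 0, "jaw": 0}, {"x": 0, "y": 0, "z": 0.01, "rx": 0, "ry": 0, "rz": 0, "jaw": 0}]}}

```text
time_s: 16.35
ee_pos: [0.5683, -0.0725, 0.1853]
orientation: [0.002, 0.721, 0.693, 0.003]
force: [-9.1, 2.6, 29.9]
finger_gap: -0.0002
gripper_force: 14.9
```

Call:
{"fn": "send_rows", "kwargs": {"series": [{"x": 0, "y": 0, "z": 0.0015, "rx": 0, "ry": 0, "rz": 0, "jaw": 0}, {"x": 0, "y": 0, "z": 0.0015, "rx": 0, "ry": 0, "rz": 0, "jaw": 0}, {"x": 0, "y": 0, "z": 0.0015, "rx": 0, "ry": 0, "rz": 0, "jaw": 0}]}}

```text
time_s: 16.6
ee_pos: [0.5684, -0.0725, 0.1853]
orientation: [0.002, 0.721, 0.693, 0.004]
force: [-10.8, 3.7, 35.4]
finger_gap: -0.0004
gripper_force: 17.6
```

Run:
```python
from h import *
s,M=st()
for n in ("side","scene"):
    c=manip.grab_frame(n); im=cv2.cvtColor(c["color"],cv2.COLOR_BGR2HSV)
    m=(cv2.inRange(im,(0,150,60),(8,255,255))|cv2.inRange(im,(172,150,60),(180,255,255)))
    k,l,S,C=cv2.connectedComponentsWithStats(m); e=proj(c,(.566,-.0735,.235))
    print(n,"exp centre up/down",proj(c,(.566,-.0735,.23)).round(1),proj(c,(.566,-.0735,.208)).round(1))
    for i in range(1,k):
        if S[i,4]>30 and np.hypot(*(C[i]-e))<40: print("red",S[i],C[i].round(1))
```

```text
t 16.6 pos [ 0.5684 -0.0725  0.1853] gap -0.00038011680111972704 F [-10.8   3.7  35.4]
[[0.039, 0.999, 0.009], [0.999, -0.039, 0.002], [0.003, 0.008, -1.0]] q [-0.32  0.4   0.59  1.5  -0.23  1.3   0.25]
side exp centre up/down [281.4 172.9] [281.4 180. ]
red [272 176  21  14 206] [282.3 182.9]
scene exp centre up/down [280.1 215.6] [280.1 220.7]
red [268 212  24  22 277] [278.1 224.6]
```

Call:
{"fn": "send_rows", "kwargs": {"squeeze": 25, "series": [{"x": 0, "y": 0, "z": -0.005, "rx": 0, "ry": 0, "rz": 0, "jaw": 0}, {"x": 0, "y": 0, "z": -0.012, "rx": 0, "ry": 0, "rz": 0, "jaw": 0}, {"x": 0, "y": 0, "z": -0.02, "rx": 0, "ry": 0, "rz": 0, "jaw": 0}, {"x": 0, "y": 0, "z": -0.03, "rx": 0, "ry": 0, "rz": 0, "jaw": 0}, {"x": 0, "y": 0, "z": -0.05, "rx": 0, "ry": 0, "rz": 0, "jaw": 0}, {"x": 0, "y": 0, "z": -0.075, "rx": 0, "ry": 0, "rz": 0, "jaw": 0}, {"x": 0.03, "y": 0, "z": -0.075, "rx": 0, "ry": 0, "rz": 0, "jaw": 0}, {"x": 0.07, "y": 0, "z": -0.075, "rx": 0, "ry": 0, "rz": 0, "jaw": 0.06}, {"x": 0.1, "y": 0, "z": -0.075, "rx": 0, "ry": 0, "rz": 0, "jaw": 0.06}, {"x": 0.115, "y": 0, "z": -0.07, "rx": 0, "ry": 0, "rz": 0, "jaw": 0.06}, {"x": 0.115, "y": 0, "z": -0.07, "rx": 0, "ry": 0, "rz": 0, "jaw": 0.06}, {"x": 0.115, "y": 0, "z": -0.07, "rx": 0, "ry": 0, "rz": 0, "jaw": 0.06}, {"x": 0.115, "y": 0, "z": -0.07, "rx": 0, "ry": 0, "rz": 0, "jaw": 0.06}]}}

```text
time_s: 17.78
ee_pos: [0.5709, 0.0402, 0.246]
orientation: [0.0, 0.722, 0.692, -0.001]
force: [0.4, -0.8, -0.5]
finger_gap: 0.0599
gripper_force: 0.0
```

```bash
python3 - <<'E'
from h import *
s,M=st()
c=manip.grab_frame("side"); im=cv2.cvtColor(c["color"],cv2.COLOR_BGR2HSV)
m=(cv2.inRange(im,(0,150,60),(8,255,255))|cv2.inRange(im,(172,150,60),(180,255,255)))
k,l,S,C=cv2.connectedComponentsWithStats(m)
for i in range(1,k):
    if S[i,4]>60 and np.hypot(*(C[i]-[282,176]))<40: print("red",S[i],C[i].round(1))
d=np.array([.5721,.0422,.0088])-s["ee_pos"]; print("to knob grip, tool axes",(M.T@d).round(4))
E
sed -i 's/(.577,.16,.064)/(.572,.041,.064)/' knob.py; python3 knob.py
```

```text
t 17.78 pos [0.5709 0.0402 0.246 ] gap 0.0599123858460524 F [ 0.4 -0.8 -0.5]
[[0.043, 0.999, -0.001], [0.999, -0.043, -0.002], [-0.002, -0.001, -1.0]] q [-0.5   0.37  0.57  1.38 -0.19  1.45  0.02]
red [282 171  11  12  92] [287.  176.5]
to knob grip, tool axes [0.0025 0.0013 0.2372]
t 17.83 pos [0.5711 0.0397 0.2463] gap 0.05990179950382637 F [-0.  -1.2  0.4]
[[0.044, 0.999, -0.0], [0.999, -0.044, -0.002], [-0.002, -0.0, -1.0]] q [-0.5   0.37  0.57  1.38 -0.2   1.45  0.02]
exp [277. 179.]
[269 168  17  20 243] [276.9 177.8] (277.0, 177.5, 9.552586555480957) [0.5717 0.0421 0.062 ] scale r 9.552586555480957
lm 0.9 [277.5 179.1] [0.5721 0.0409 0.064 ]
```

Call:
{"fn": "send_rows", "kwargs": {"series": [{"x": 0.002, "y": 0.001, "z": 0.04, "rx": 0, "ry": 0, "rz": 0, "jaw": 0.06}, {"x": 0.002, "y": 0.001, "z": 0.08, "rx": 0, "ry": 0, "rz": 0, "jaw": 0.06}, {"x": 0.002, "y": 0.001, "z": 0.12, "rx": 0, "ry": 0, "rz": 0, "jaw": 0.06}, {"x": 0.002, "y": 0.001, "z": 0.16, "rx": 0, "ry": 0, "rz": 0, "jaw": 0.06}, {"x": 0.002, "y": 0.001, "z": 0.195, "rx": 0, "ry": 0, "rz": 0, "jaw": 0.06}, {"x": 0.002, "y": 0.001, "z": 0.22, "rx": 0, "ry": 0, "rz": 0, "jaw": 0.06}, {"x": 0.002, "y": 0.001, "z": 0.234, "rx": 0, "ry": 0, "rz": 0, "jaw": 0.06}, {"x": 0.002, "y": 0.001, "z": 0.234, "rx": 0, "ry": 0, "rz": 0, "jaw": 0.06}, {"x": 0.002, "y": 0.001, "z": 0.234, "rx": 0, "ry": 0, "rz": 0, "jaw": 0.01}, {"x": 0.002, "y": 0.001, "z": 0.234, "rx": 0, "ry": 0, "rz": 0, "jaw": 0.01}, {"x": 0.002, "y": 0.001, "z": 0.234, "rx": 0, "ry": 0, "rz": 0, "jaw": 0.01}, {"x": 0.002, "y": 0.001, "z": 0.234, "rx": 0, "ry": 0, "rz": 0, "jaw": 0.01}, {"x": 0.002, "y": 0.001, "z": 0.234, "rx": 0, "ry": 0, "rz": 0, "jaw": 0.01}]}}

```text
time_s: 19.02
ee_pos: [0.5724, 0.0439, 0.0142]
orientation: [0.0, 0.721, 0.693, 0.0]
force: [-2.9, -0.5, 5.2]
finger_gap: 0.0173
gripper_force: 24.3
```

Call:
{"fn": "send_rows", "kwargs": {"series": [{"x": 0.004, "y": 0, "z": 0, "rx": 0, "ry": 0, "rz": 0, "jaw": 0.01}, {"x": 0.012, "y": 0, "z": 0, "rx": 0, "ry": 0, "rz": 0, "jaw": 0.01}, {"x": 0.024, "y": 0, "z": 0, "rx": 0, "ry": 0, "rz": 0, "jaw": 0.01}, {"x": 0.037, "y": 0.0005, "z": 0, "rx": 0, "ry": 0, "rz": 0, "jaw": 0.01}, {"x": 0.05, "y": 0.0005, "z": 0, "rx": 0, "ry": 0, "rz": 0, "jaw": 0.01}, {"x": 0.063, "y": 0.001, "z": 0, "rx": 0, "ry": 0, "rz": 0, "jaw": 0.01}, {"x": 0.076, "y": 0.001, "z": 0, "rx": 0, "ry": 0, "rz": 0, "jaw": 0.01}, {"x": 0.089, "y": 0.001, "z": 0, "rx": 0, "ry": 0, "rz": 0, "jaw": 0.01}, {"x": 0.1, "y": 0.0015, "z": 0, "rx": 0, "ry": 0, "rz": 0, "jaw": 0.01}, {"x": 0.108, "y": 0.0015, "z": 0, "rx": 0, "ry": 0, "rz": 0, "jaw": 0.01}, {"x": 0.114, "y": 0.0015, "z": 0, "rx": 0, "ry": 0, "rz": 0, "jaw": 0.01}, {"x": 0.119, "y": 0.0015, "z": 0, "rx": 0, "ry": 0, "rz": 0, "jaw": 0.01}, {"x": 0.122, "y": 0.0015, "z": 0, "rx": 0, "ry": 0, "rz": 0, "jaw": 0.01}, {"x": 0.123, "y": 0.0015, "z": 0, "rx": 0, "ry": 0, "rz": 0, "jaw": 0.01}, {"x": 0.123, "y": 0.0015, "z": 0, "rx": 0, "ry": 0, "rz": 0, "jaw": 0.01}]}}

```text
time_s: 20.27
ee_pos: [0.5792, 0.1636, 0.0141]
orientation: [0.002, 0.722, 0.692, -0.001]
force: [-2.9, -4.5, 6.6]
finger_gap: 0.0172
gripper_force: 24.7
```

Call:
{"fn": "send_rows", "kwargs": {"series": [{"x": 0.002, "y": 0, "z": 0, "rx": 0, "ry": 0, "rz": 0, "jaw": 0.01}, {"x": 0.003, "y": 0, "z": 0, "rx": 0, "ry": 0, "rz": 0, "jaw": 0.01}, {"x": 0.003, "y": 0, "z": 0, "rx": 0, "ry": 0, "rz": 0, "jaw": 0.01}]}}

```text
time_s: 20.52
ee_pos: [0.5792, 0.1635, 0.0141]
orientation: [0.003, 0.722, 0.691, -0.003]
force: [-3.6, -7.7, 8.1]
finger_gap: 0.0173
gripper_force: 24.8
```

Call:
{"fn": "send_rows", "kwargs": {"series": [{"x": -0.006, "y": 0, "z": 0, "rx": 0, "ry": 0, "rz": 0, "jaw": 0.05}, {"x": -0.006, "y": 0, "z": 0, "rx": 0, "ry": 0, "rz": 0, "jaw": 0.06}, {"x": -0.006, "y": 0, "z": 0, "rx": 0, "ry": 0, "rz": 0, "jaw": 0.085}, {"x": -0.006, "y": 0, "z": -0.01, "rx": 0, "ry": 0, "rz": 0, "jaw": 0.085}, {"x": -0.006, "y": 0, "z": -0.045, "rx": 0, "ry": 0, "rz": 0, "jaw": 0.085}, {"x": -0.006, "y": 0, "z": -0.08, "rx": 0, "ry": 0, "rz": 0, "jaw": 0.085}, {"x": -0.04, "y": 0, "z": -0.11, "rx": 0, "ry": 0, "rz": 0, "jaw": 0.085}, {"x": -0.08, "y": 0, "z": -0.115, "rx": 0, "ry": 0, "rz": 0, "jaw": 0.085}, {"x": -0.104, "y": -0.002, "z": -0.115, "rx": 0, "ry": 0, "rz": 0, "jaw": 0.085}, {"x": -0.104, "y": -0.002, "z": -0.115, "rx": 0, "ry": 0, "rz": 0, "jaw": 0.085}, {"x": -0.104, "y": -0.002, "z": -0.115, "rx": 0, "ry": 0, "rz": 0, "jaw": 0.085}, {"x": -0.104, "y": -0.002, "z": -0.115, "rx": 0, "ry": 0, "rz": 0, "jaw": 0.085}]}}

```text
time_s: 21.52
ee_pos: [0.5728, 0.0681, 0.1276]
orientation: [-0.001, 0.721, 0.693, 0.001]
force: [1.1, 0.8, -0.1]
finger_gap: 0.0847
gripper_force: 0.0
```

```bash
cat > wf.py <<'E'
from h import *
s,M=st()
w=manip.grab_frame("wrist"); im=w["color"]; cv2.imwrite("pics/w7.png",im)
hsv=cv2.cvtColor(im,cv2.COLOR_BGR2HSV)
e=proj(w,(.5726,.046,.051)); print("exp back",e.round(1))
for k,z in dict(watch=.030,back_top=.051,nest=.03,shuttle_handle=.064).items():
    for r in manip.landmark_of(k,w)[:2]: print(k,round(r["p"],2),np.round(r["xy"],1),atz(w,r["xy"],z).round(4))
for k,z in dict(watch=.045,back_top=.051).items():
  for r in manip.silhouettes(k,w)[:2]:
    rg=cv2.morphologyEx(r["region"].astype(np.uint8),cv2.MORPH_OPEN,cv2.getStructuringElement(2,(31,31)))
    cs=cv2.findContours(rg,0,1)[0]
    if cs:
        f=cv2.fitEllipse(max(cs,key=cv2.contourArea)); print(k,round(r["p"],2),np.round(f[0],1),np.round(f[1],1),atz(w,f[0],z).round(4))
m=cv2.inRange(hsv,(15,120,120),(28,255,255)); k,l,S,C=cv2.connectedComponentsWithStats(m)
for i in range(1,k):
    if S[i,4]>15 and np.hypot(*(C[i]-e))<80: print("gilt",S[i],C[i].round(1),atz(w,C[i],.04).round(4))
E
python3 wf.py
```

```text
t 21.52 pos [0.5728 0.0681 0.1276] gap 0.08473280946784445 F [ 1.1  0.8 -0.1]
[[0.039, 0.999, 0.001], [0.999, -0.039, 0.002], [0.002, 0.0, -1.0]] q [-0.53  0.45  0.54  1.57 -0.25  1.19  0.02]
exp back [277.4 244.3]
watch 0.75 [279.2 232.9] [0.5741 0.0466 0.03  ]
watch 0.68 [ 23.1 105.2] [0.4007 0.1482 0.03  ]
back_top 0.61 [278.1 245.1] [0.5731 0.0453 0.051 ]
shuttle_handle 0.77 [280.5  75.3] [0.5788 0.1597 0.064 ]
watch 0.77 [276.8 237.9] [81.  82.1] [0.5722 0.0485 0.045 ]
watch 0.64 [ 26.1 106.9] [63.9 93.7] [0.4121 0.1472 0.045 ]
back_top 0.95 [277.2 241.2] [64.7 66.4] [0.5725 0.0484 0.051 ]
back_top 0.56 [ 17.1 109. ] [42.5 78.4] [0.41   0.1462 0.051 ]
gilt [262 186  17  13 160] [269.7 192.1] [0.5685 0.0823 0.04  ]
gilt [248 212  62  27  89] [280.6 220.1] [0.5756 0.0606 0.04  ]
gilt [248 258  38  17  49] [265.2 269.2] [0.5622 0.0209 0.04  ]
gilt [287 261  18  12  21] [294.9 268. ] [0.5851 0.021  0.04  ]
```

Run:
```python
from h import *
def m(f): 
    h=cv2.cvtColor(cv2.imread(f),cv2.COLOR_BGR2HSV); return h
for f,c,r in (("pics/w6.png",278,(192,292)),("pics/w7.png",278,(195,295))):
    h=m(f); 
    g=cv2.inRange(h,(15,120,120),(28,255,255)); k,l,S,C=cv2.connectedComponentsWithStats(g)
    print(f,[(S[i].tolist()) for i in range(1,k) if S[i,4]>15 and abs(C[i][0]-278)<60 and 170<C[i][1]<300])
    for col in (c-14,c,c+14): print(col,[(y,)+tuple(int(v) for v in h[y,col]) for y in list(range(r[0],r[0]+42,2))+list(range(r[1]-36,r[1],3))])
```

```text
pics/w6.png [[268, 184, 17, 12, 173]]
264 [(192, 19, 67, 129), (194, 19, 65, 193), (196, 19, 69, 189), (198, 9, 19, 136), (200, 14, 23, 144), (202, 9, 23, 187), (204, 11, 26, 170), (206, 11, 28, 171), (208, 13, 24, 173), (210, 13, 24, 173), (212, 8, 20, 137), (214, 13, 25, 192), (216, 12, 24, 188), (218, 6, 21, 185), (220, 11, 24, 181), (222, 9, 23, 180), (224, 12, 22, 174), (226, 13, 27, 178), (228, 12, 25, 176), (230, 8, 26, 177), (232, 8, 23, 177), (256, 14, 29, 169), (259, 14, 26, 165), (262, 9, 27, 163), (265, 4, 24, 159), (268, 11, 27, 159), (271, 11, 23, 154), (274, 10, 21, 145), (277, 19, 31, 91), (280, 19, 71, 137), (283, 9, 28, 128), (286, 72, 68, 56), (289, 65, 64, 48)]
278 [(192, 19, 204, 224), (194, 19, 204, 226), (196, 165, 8, 132), (198, 13, 24, 171), (200, 11, 25, 172), (202, 13, 27, 172), (204, 8, 27, 173), (206, 12, 27, 173), (208, 12, 27, 173), (210, 9, 21, 157), (212, 8, 22, 209), (214, 10, 23, 197), (216, 11, 22, 186), (218, 8, 27, 188), (220, 12, 24, 183), (222, 12, 24, 178), (224, 11, 28, 181), (226, 8, 22, 176), (228, 13, 21, 173), (230, 16, 25, 174), (232, 13
[... 2282 characters left out ...]
 40), (289, 76, 60, 47), (292, 76, 62, 45)]
292 [(195, 20, 62, 119), (197, 23, 61, 238), (199, 19, 61, 129), (201, 5, 22, 152), (203, 12, 25, 153), (205, 9, 25, 204), (207, 12, 27, 173), (209, 10, 27, 173), (211, 12, 23, 168), (213, 12, 23, 200), (215, 14, 61, 202), (217, 14, 66, 196), (219, 9, 19, 185), (221, 13, 29, 184), (223, 11, 27, 180), (225, 15, 26, 178), (227, 5, 24, 178), (229, 11, 25, 175), (231, 10, 26, 174), (233, 9, 21, 174), (235, 10, 22, 171), (259, 8, 25, 163), (262, 11, 27, 162), (265, 11, 23, 154), (268, 12, 25, 154), (271, 16, 75, 153), (274, 14, 29, 168), (277, 17, 71, 143), (280, 16, 55, 134), (283, 12, 26, 126), (286, 76, 95, 35), (289, 73, 100, 46), (292, 75, 85, 42)]
```

Call:
{"fn": "send_rows", "kwargs": {"squeeze": 40, "series": [{"x": -0.015, "y": 0.0005, "z": 0, "rx": 0, "ry": 0, "rz": -4, "jaw": 0.085}, {"x": -0.0223, "y": 0.0008, "z": 0.02, "rx": 0, "ry": 0, "rz": -7.5, "jaw": 0.085}, {"x": -0.0223, "y": 0.0008, "z": 0.06, "rx": 0, "ry": 0, "rz": -7.5, "jaw": 0.085}, {"x": -0.0223, "y": 0.0008, "z": 0.095, "rx": 0, "ry": 0, "rz": -7.5, "jaw": 0.085}, {"x": -0.0223, "y": 0.0008, "z": 0.115, "rx": 0, "ry": 0, "rz": -7.5, "jaw": 0.085}, {"x": -0.0223, "y": 0.0008, "z": 0.123, "rx": 0, "ry": 0, "rz": -7.5, "jaw": 0.085}, {"x": -0.0223, "y": 0.0008, "z": 0.123, "rx": 0, "ry": 0, "rz": -7.5, "jaw": 0.085}, {"x": -0.0223, "y": 0.0008, "z": 0.123, "rx": 0, "ry": 0, "rz": -7.5, "jaw": 0.085}, {"x": -0.0223, "y": 0.0008, "z": 0.123, "rx": 0, "ry": 0, "rz": -7.5, "jaw": 0.055}, {"x": -0.0223, "y": 0.0008, "z": 0.123, "rx": 0, "ry": 0, "rz": -7.5, "jaw": 0.055}, {"x": -0.0223, "y": 0.0008, "z": 0.123, "rx": 0, "ry": 0, "rz": -7.5, "jaw": 0.055}, {"x": -0.0223, "y": 0.0008, "z": 0.123, "rx": 0, "ry": 0, "rz": -7.5, "jaw": 0.055}, {"x": -0.0223, "y": 0.0008, "z": 0.123, "rx": 0, "ry": 0, "rz": -7.5, "jaw": 0.055}]}}

```text
time_s: 22.95
ee_pos: [0.5741, 0.0439, 0.0069]
orientation: [0.001, 0.674, 0.738, 0.002]
force: [-1.4, -0.4, 6.8]
finger_gap: 0.0592
gripper_force: 41.5
```

Call:
{"fn": "send_rows", "kwargs": {"series": [{"x": 0, "y": 0, "z": -0.005, "rx": 0, "ry": 0, "rz": 0, "jaw": 0.055}, {"x": 0, "y": 0, "z": -0.012, "rx": 0, "ry": 0, "rz": 0, "jaw": 0.055}, {"x": 0, "y": 0, "z": -0.012, "rx": 0, "ry": 0, "rz": 0, "jaw": 0.055}, {"x": 0, "y": 0, "z": -0.012, "rx": 0, "ry": 0, "rz": 0, "jaw": 0.055}]}}

```text
time_s: 23.28
ee_pos: [0.5732, 0.0439, 0.017]
orientation: [0.001, 0.674, 0.738, 0.001]
force: [-0.2, -0.2, -2.4]
finger_gap: 0.0592
gripper_force: 43.5
```

```bash
cat > hold.py <<'E'
from h import *
from scipy.optimize import least_squares
s,M=st()
w=manip.grab_frame("wrist"); im=w["color"]; h=cv2.cvtColor(im,cv2.COLOR_BGR2HSV)
g=cv2.inRange(h,(14,110,120),(28,255,255)); k,l,S,C=cv2.connectedComponentsWithStats(g)
print([S[i].tolist() for i in range(1,k) if S[i,4]>12])
pts=[]
# gilt ring fit in tool frame, ring assumed at height hz above TCP
ys,xs=np.nonzero(g); 
for r in manip.landmark_of("back_top",w)[:2]:
    print("lm",round(r["p"],2),np.round(r["xy"],1))
    c=np.array(r["xy"]); d=np.hypot(xs-c[0],ys-c[1]); sel=(d<75)&(d>20)&(ys>c[1]-62)
    if sel.sum()<40: continue
    P=np.c_[xs,ys][sel].astype(np.float32)
    f=cv2.fitEllipse(P); print("ring",sel.sum(),f)
    for hz in (.046,.049,.052):
        b=atz(w,f[0],s["ee_pos"][2]+hz); print(hz,(M.T@(b-s["ee_pos"])).round(4), "predicted axes px of 50mm ring", 371*.05/np.linalg.norm(b-np.array(w["origin"])))
E
python3 hold.py
```

```text
t 23.28 pos [0.5732 0.0439 0.017 ] gap 0.05919038463821897 F [-0.2 -0.2 -2.4]
[[-0.09, 0.996, 0.002], [0.996, 0.09, 0.0], [0.0, 0.002, -1.0]] q [-0.45  0.56  0.48  1.7  -0.31  0.96  0.24]
[[21, 0, 16, 8, 44], [43, 0, 93, 340, 6709], [84, 0, 8, 16, 38], [96, 0, 6, 13, 31], [106, 0, 8, 7, 20], [108, 0, 16, 27, 110], [135, 0, 25, 39, 277], [177, 0, 13, 29, 81], [428, 0, 5, 7, 15], [430, 0, 39, 92, 870], [173, 2, 5, 11, 22], [9, 6, 8, 11, 27], [494, 7, 13, 17, 54], [22, 8, 18, 20, 100], [97, 8, 12, 19, 58], [175, 10, 6, 11, 30], [13, 13, 9, 7, 24], [11, 19, 6, 9, 15], [0, 20, 7, 9, 15], [8, 21, 36, 47, 483], [56, 21, 12, 20, 64], [88, 20, 7, 10, 21], [96, 21, 32, 71, 486], [44, 23, 6, 8, 19], [79, 22, 10, 15, 37], [177, 23, 4, 10, 15], [462, 22, 5, 7, 13], [420, 26, 6, 6, 16], [489, 26, 12, 10, 44], [121, 29, 8, 8, 17], [149, 28, 11, 13, 38], [88, 31, 9, 12, 22], [178, 31, 11, 24, 66], [172, 34, 9, 18, 46], [44, 37, 8, 8, 21], [136, 36, 7, 16, 37], [159, 37, 5, 9, 17], [153, 38, 5, 8, 16], [493, 38, 6, 11, 19], [0, 40, 5, 5, 13], [143, 41, 9, 18, 43], [487, 40, 8, 5, 17], [153, 45, 12, 1
[... 3552 characters left out ...]
3, 299, 17, 8, 41], [119, 299, 15, 12, 49], [128, 298, 6, 6, 13], [28, 302, 10, 9, 19], [549, 304, 11, 7, 20], [540, 306, 20, 21, 139], [139, 309, 11, 18, 58], [149, 308, 7, 6, 14], [19, 310, 13, 13, 44], [52, 310, 13, 14, 36], [129, 311, 8, 7, 16], [40, 313, 11, 12, 39], [116, 315, 17, 16, 54], [532, 314, 8, 10, 22], [532, 321, 28, 39, 299], [41, 325, 22, 27, 158], [63, 328, 14, 14, 66], [122, 328, 5, 9, 15], [25, 332, 9, 8, 21], [114, 333, 9, 8, 27], [29, 339, 10, 10, 31], [108, 340, 13, 6, 31], [555, 351, 5, 8, 15], [22, 354, 22, 11, 70], [32, 364, 7, 5, 16], [24, 366, 7, 12, 31], [0, 377, 8, 12, 34], [0, 387, 10, 10, 28], [352, 391, 5, 7, 16], [417, 410, 6, 10, 21], [421, 413, 6, 7, 14]]
```

```bash
cat > ring.py <<'E'
from h import *
from scipy.optimize import least_squares
s,M=st(); w=manip.grab_frame("wrist"); h=cv2.cvtColor(w["color"],cv2.COLOR_BGR2HSV)
g=cv2.inRange(h,(14,110,120),(28,255,255)); k,l,S,C=cv2.connectedComponentsWithStats(g)
i=max((i for i in range(1,k) if 80<S[i,2]<150 and 80<S[i,3]<130 and abs(C[i][0]-277)<25),key=lambda i:S[i,4])
P=np.argwhere(l==i)[:,::-1].astype(np.float32); f=cv2.fitEllipse(P); print(S[i],f)
t=np.linspace(0,2*np.pi,24)
def pred(p):
    x,y,hz,tx,ty=p; c=np.c_[.0245*np.cos(t),.0245*np.sin(t),0*t]@R.from_rotvec([tx,ty,0]).as_matrix().T+[x,y,-hz]
    return np.array([proj(w,np.array(s["ee_pos"])+M@q) for q in c],np.float32)
def feat(f): (a,b),(p,q),th=f; th=np.radians(th); A=np.array([[np.cos(th),-np.sin(th)],[np.sin(th),np.cos(th)]]); Q=A@np.diag([p*p,q*q])@A.T/200; return np.array([a,b,Q[0,0],Q[0,1],Q[1,1]])
F=feat(f); o=least_squares(lambda p:feat(cv2.fitEllipse(pred(p)))-F,[0,0,.046,.01,.01],x_scale=[.01,.01,.01,.1,.1]); print(o.x.round(4),"deg",np.degrees(o.x[3:]).round(1),o.cost)
print("level pred",cv2.fitEllipse(pred([o.x[0],o.x[1],.047,0,0])))
E
python3 ring.py
```

```text
t 23.38 pos [0.5723 0.0439 0.0161] gap 0.058839561611929846 F [-0.8  0.1 -2.4]
[[-0.09, 0.996, -0.0], [0.996, 0.09, 0.0], [0.0, -0.0, -1.0]] q [-0.45  0.56  0.48  1.7  -0.31  0.96  0.24]
[215 249 123 108 758] ((275.66204833984375, 302.94256591796875), (105.76254272460938, 120.73767852783203), 89.37122344970703)
[ 0.0004 -0.0002  0.0403  0.0099  0.0128] deg [0.6 0.7] 0.4555568882203907
level pred ((275.60809326171875, 312.3984069824219), (109.74124145507812, 126.70137023925781), 90.17069244384766)
```

Run:
```python
from h import *
s,M=st(); c=manip.grab_frame("scene"); hsv=cv2.cvtColor(c["color"],cv2.COLOR_BGR2HSV)
g=cv2.inRange(hsv,(50,100,30),(80,255,180)); g[:, 260:]=0; g[:250]=0; g=cv2.morphologyEx(g,cv2.MORPH_CLOSE,np.ones((25,25)))
k,l,S,C=cv2.connectedComponentsWithStats(g); i=1+S[1:,4].argmax()
W=np.array([atz(c,p[::-1],.006)[:2] for p in np.argwhere(l==i)],np.float32); r=cv2.minAreaRect(W*1000); print("felt rect",r,cv2.boxPoints(r).round(0).tolist())
for n in ("done_watch","watch","finished_tray"):
    for x in manip.landmark_of(n,c)[:3]: print(n,round(x["p"],2),np.round(x["xy"]),atz(c,x["xy"],.006).round(3))
for uv in ((197,337),(218,336)): print(atz(c,uv,.02).round(3))
```

```text
t 23.43 pos [0.5722 0.0439 0.0159] gap 0.059086641829749514 F [ 0.8 -1.  -2.4]
[[-0.09, 0.996, -0.001], [0.996, 0.09, -0.0], [0.0, -0.001, -1.0]] q [-0.45  0.56  0.48  1.7  -0.31  0.96  0.24]
felt rect ((503.58135986328125, -359.915283203125), (206.5316162109375, 147.50222778320312), 3.886341094970703) [[396.0, -293.0], [406.0, -440.0], [612.0, -426.0], [602.0, -279.0]]
watch 0.78 [313. 225.] [0.557 0.06  0.006]
watch 0.77 [287. 170.] [0.388 0.14  0.006]
finished_tray 0.85 [177. 323.] [ 0.502 -0.364  0.006]
[ 0.567 -0.354  0.02 ]
[ 0.6   -0.318  0.02 ]
```

Call:
{"fn": "send_rows", "kwargs": {"series": [{"x": 0, "y": -0.005, "z": -0.03, "rx": 0, "ry": 0, "rz": 0, "jaw": 0.055}, {"x": 0, "y": -0.015, "z": -0.06, "rx": 0, "ry": 0, "rz": 0, "jaw": 0.055}, {"x": 0, "y": -0.04, "z": -0.09, "rx": 0, "ry": 0, "rz": 0, "jaw": 0.055}, {"x": 0, "y": -0.075, "z": -0.1, "rx": 0, "ry": 0, "rz": 0, "jaw": 0.055}, {"x": -0.005, "y": -0.11, "z": -0.1, "rx": 0, "ry": 0, "rz": 0, "jaw": 0.055}, {"x": -0.02, "y": -0.135, "z": -0.1, "rx": 0, "ry": 0, "rz": 0, "jaw": 0.055}, {"x": -0.05, "y": -0.15, "z": -0.1, "rx": 0, "ry": 0, "rz": 0, "jaw": 0.055}, {"x": -0.085, "y": -0.155, "z": -0.1, "rx": 0, "ry": 0, "rz": 0, "jaw": 0.055}, {"x": -0.12, "y": -0.155, "z": -0.1, "rx": 0, "ry": 0, "rz": 0, "jaw": 0.055}, {"x": -0.155, "y": -0.155, "z": -0.1, "rx": 0, "ry": 0, "rz": 0, "jaw": 0.055}, {"x": -0.19, "y": -0.155, "z": -0.1, "rx": 0, "ry": 0, "rz": 0, "jaw": 0.055}, {"x": -0.225, "y": -0.155, "z": -0.1, "rx": 0, "ry": 0, "rz": 0, "jaw": 0.055}, {"x": -0.25, "y": -0.155, "z": -0.1, "rx": 0, "ry": 0, "rz": 0, "jaw": 0.055}, {"x": -0.26, "y": -0.155, "z": -0.1, "rx": 0, "ry": 0, "rz": 0, "jaw": 0.055}, {"x": -0.26, "y": -0.155, "z": -0.1, "rx": 0, "ry": 0, "rz": 0, "jaw": 0.055}]}}

```text
time_s: 24.88
ee_pos: [0.4409, -0.2329, 0.1164]
orientation: [0.001, 0.677, 0.736, -0.001]
force: [0.4, 0.6, -2.1]
finger_gap: 0.0593
gripper_force: 44.6
```

Call:
{"fn": "send_rows", "kwargs": {"series": [{"x": -0.03, "y": 0, "z": 0, "rx": 0, "ry": 0, "rz": 0, "jaw": 0.055}, {"x": -0.065, "y": 0, "z": 0.005, "rx": 0, "ry": 0, "rz": 0, "jaw": 0.055}, {"x": -0.1, "y": -0.001, "z": 0.02, "rx": 0, "ry": 0, "rz": 0, "jaw": 0.055}, {"x": -0.128, "y": -0.001, "z": 0.05, "rx": 0, "ry": 0, "rz": 0, "jaw": 0.055}, {"x": -0.1385, "y": -0.001, "z": 0.085, "rx": 0, "ry": 0, "rz": 0, "jaw": 0.055}, {"x": -0.1385, "y": -0.001, "z": 0.11, "rx": 0, "ry": 0, "rz": 0, "jaw": 0.055}, {"x": -0.1385, "y": -0.001, "z": 0.12, "rx": 0, "ry": 0, "rz": 0, "jaw": 0.055}, {"x": -0.1385, "y": -0.001, "z": 0.12, "rx": 0, "ry": 0, "rz": 0, "jaw": 0.055}, {"x": -0.1385, "y": -0.001, "z": 0.12, "rx": 0, "ry": 0, "rz": 0, "jaw": 0.055}, {"x": -0.1385, "y": -0.001, "z": 0.12, "rx": 0, "ry": 0, "rz": 0, "jaw": 0.055}]}}

```text
time_s: 25.72
ee_pos: [0.4553, -0.3668, -0.0018]
orientation: [0.002, 0.674, 0.739, 0.001]
force: [0.1, -0.7, -1.0]
finger_gap: 0.0592
gripper_force: 44.6
```

```bash
python3 ring.py
python3 - <<'E'
from h import *
w=manip.grab_frame("wrist"); h=cv2.cvtColor(w["color"],cv2.COLOR_BGR2HSV)
for n,z in (("done_watch",.006),("back_top",.027)):
    for x in manip.landmark_of(n,w)[:3]: print(n,round(x["p"],2),np.round(x["xy"]),atz(w,x["xy"],z).round(3))
g=cv2.inRange(h,(50,80,25),(85,255,200))
ys,xs=np.nonzero(g); print("green bbox",xs.min(),xs.max(),ys.min(),ys.max(), "felt left edge",[atz(w,(np.nonzero(g[v])[0][0],v),.006).round(3).tolist() for v in (120,200) if g[v].any()])
E
```

```text
t 25.72 pos [ 0.4553 -0.3668 -0.0018] gap 0.05917526805640692 F [ 0.1 -0.7 -1. ]
[[-0.092, 0.996, 0.003], [0.996, 0.092, -0.001], [-0.002, 0.003, -1.0]] q [ 0.21  0.64  0.63  1.69 -0.45  0.96  1.11]
[215 249 123 108 684] ((275.767333984375, 302.7271728515625), (105.75924682617188, 120.7104263305664), 89.39208221435547)
[ 0.0004 -0.0002  0.0399  0.01    0.0098] deg [0.6 0.6] 0.30571012097828876
level pred ((275.7806091308594, 312.518798828125), (109.73136138916016, 126.702880859375), 90.14744567871094)
done_watch 0.63 [501. 257.] [ 0.562 -0.351  0.006]
back_top 0.85 [277. 307.] [ 0.456 -0.375  0.027]
green bbox 150 559 97 391 felt left edge [[0.396, -0.301, 0.006], [0.399, -0.337, 0.006]]
```

Call:
{"fn": "send_rows", "kwargs": {"series": [{"x": 0, "y": 0, "z": 0.004, "rx": 0, "ry": 0, "rz": 0, "jaw": 0.055}, {"x": 0, "y": 0, "z": 0.008, "rx": 0, "ry": 0, "rz": 0, "jaw": 0.055}, {"x": 0, "y": 0, "z": 0.011, "rx": 0, "ry": 0, "rz": 0, "jaw": 0.055}, {"x": 0, "y": 0, "z": 0.012, "rx": 0, "ry": 0, "rz": 0, "jaw": 0.055}, {"x": 0, "y": 0, "z": 0.012, "rx": 0, "ry": 0, "rz": 0, "jaw": 0.055}]}}

```text
time_s: 26.33
ee_pos: [0.4527, -0.3668, -0.0165]
orientation: [-0.001, 0.675, 0.738, -0.0]
force: [0.1, 0.0, -2.5]
finger_gap: 0.0591
gripper_force: 44.6
```

Call:
{"fn": "send_rows", "kwargs": {"series": [{"x": 0, "y": 0, "z": 0.0007, "rx": 0, "ry": 0, "rz": 0, "jaw": 0.055}, {"x": 0, "y": 0, "z": 0.0014, "rx": 0, "ry": 0, "rz": 0, "jaw": 0.055}, {"x": 0, "y": 0, "z": 0.0014, "rx": 0, "ry": 0, "rz": 0, "jaw": 0.055}]}}

```text
time_s: 26.58
ee_pos: [0.4531, -0.3673, -0.0168]
orientation: [0.0, 0.675, 0.738, 0.0]
force: [-0.7, 0.8, 0.9]
finger_gap: 0.0591
gripper_force: 44.9
```

Call:
{"fn": "send_rows", "kwargs": {"series": [{"x": 0, "y": 0, "z": 0, "rx": 0, "ry": 0, "rz": 0, "jaw": 0.075}, {"x": 0, "y": 0, "z": 0, "rx": 0, "ry": 0, "rz": 0, "jaw": 0.075}, {"x": 0, "y": 0, "z": 0, "rx": 0, "ry": 0, "rz": 0, "jaw": 0.075}, {"x": 0, "y": 0, "z": -0.008, "rx": 0, "ry": 0, "rz": 0, "jaw": 0.078}, {"x": 0, "y": 0, "z": -0.025, "rx": 0, "ry": 0, "rz": 0, "jaw": 0.078}, {"x": 0, "y": 0, "z": -0.06, "rx": 0, "ry": 0, "rz": 0, "jaw": 0.078}, {"x": 0, "y": 0, "z": -0.1, "rx": 0, "ry": 0, "rz": 0, "jaw": 0.078}, {"x": 0, "y": 0, "z": -0.14, "rx": 0, "ry": 0, "rz": 0, "jaw": 0.078}, {"x": 0, "y": 0, "z": -0.18, "rx": 0, "ry": 0, "rz": 0, "jaw": 0.078}, {"x": 0, "y": 0, "z": -0.2, "rx": 0, "ry": 0, "rz": 0, "jaw": 0.078}, {"x": 0, "y": 0, "z": -0.2, "rx": 0, "ry": 0, "rz": 0, "jaw": 0.078}, {"x": 0, "y": 0, "z": -0.2, "rx": 0, "ry": 0, "rz": 0, "jaw": 0.078}]}}

```text
time_s: 27.58
ee_pos: [0.4538, -0.3681, 0.185]
orientation: [0.002, 0.675, 0.738, 0.0]
force: [-0.3, 0.1, 0.0]
finger_gap: 0.078
gripper_force: 0.0
```

Run:
```python
from h import *
s,M=st(); w=manip.grab_frame("wrist"); h=cv2.cvtColor(w["color"],cv2.COLOR_BGR2HSV)
for n,z in (("done_watch",.006),("watch",.006),("back_top",.027)):
    for x in manip.landmark_of(n,w)[:3]: print(n,round(x["p"],2),np.round(x["xy"]),atz(w,x["xy"],z).round(3))
for x in manip.silhouettes("back_top",w)[:2]:
    c=max(cv2.findContours(x["region"].astype(np.uint8),0,1)[0],key=cv2.contourArea); print(np.round(cv2.fitEllipse(c)[0],1),np.round(cv2.fitEllipse(c)[1],1))
g=cv2.inRange(h,(14,110,120),(28,255,255)); k,l,S,C=cv2.connectedComponentsWithStats(g)
for P in ((.453,-.367,.027),(.565,-.355,.027)):
    e=proj(w,P); print("gilt near",e.round(0),[S[i].tolist() for i in range(1,k) if S[i,4]>5 and np.hypot(*(C[i]-e))<50])
c=manip.grab_frame("scene")
for n,z in (("shuttle_handle",.064),("nest",.03),("plunger_head",.235)):
    for x in manip.landmark_of(n,c)[:1]: print(n,round(x["p"],2),np.round(x["xy"]),atz(c,x["xy"],z).round(3))
c=manip.grab_frame("side"); im=cv2.cvtColor(c["color"],cv2.COLOR_BGR2HSV)
m=(cv2.inRange(im,(0,150,60),(8,255,255))|cv2.inRange(im,(172,150,60),(180,255,255))); k,l,S,C=cv2.connectedComponentsWithStats(m)
print("red",[S[i].tolist() for i in range(1,k) if S[i,4]>60 and np.hypot(*(C[i]-[282,176]))<40])
```

```text
t 27.58 pos [ 0.4538 -0.3681  0.185 ] gap 0.07800695084910449 F [-0.3  0.1  0. ]
[[-0.09, 0.996, 0.004], [0.996, 0.09, -0.002], [-0.003, 0.003, -1.0]] q [ 0.15  0.45  0.73  1.47 -0.31  1.33  1.  ]
done_watch 0.76 [388. 175.] [ 0.561 -0.353  0.006]
watch 0.85 [277. 179.] [ 0.455 -0.366  0.006]
back_top 0.65 [277. 184.] [ 0.455 -0.366  0.027]
[274.2 181.4] [52.8 53.9]
[475.6   3.9] [ 8.2 82.8]
gilt near [275. 185.] [[268, 137, 13, 8, 96], [255, 157, 25, 10, 27], [289, 161, 6, 5, 7], [250, 168, 4, 6, 7], [248, 177, 2, 13, 15], [251, 193, 4, 6, 8], [255, 200, 8, 6, 11], [289, 200, 6, 5, 8], [264, 205, 24, 4, 26]]
gilt near [399. 183.] [[422, 146, 13, 12, 92], [375, 154, 22, 13, 24], [371, 168, 4, 7, 8], [422, 169, 2, 6, 6], [423, 176, 1, 6, 6], [370, 178, 1, 6, 6], [414, 184, 9, 13, 15], [371, 187, 2, 6, 7], [374, 195, 4, 4, 6], [379, 199, 33, 7, 36]]
shuttle_handle 0.9 [346. 195.] [0.581 0.158 0.064]
nest 0.92 [315. 226.] [0.573 0.049 0.03 ]
plunger_head 0.65 [279. 212.] [ 0.56  -0.07   0.235]
red [[272, 168, 21, 15, 252]]
```

The closed watch shows the same gilt ring as the done watch. It lies flat in the free half, the plunger is back up and the shuttle is fully out, so I'm handing in.

```bash
python3 -c "from bench import manip; print(manip.job_done())"
```

```text
the job is handed in; nothing more can be done
None
```

The watch was pressed closed and now lies back up on the free felt of the green tray. The plunger is back up, the shuttle is drawn fully out, and the job was handed in at about 28 s. By camera measurements the closed back matches the done watch, but I had used all 10 picture views before pressing.

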